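# Rock the tall plug-in relay out of its socket

### The arm

A 7-joint arm with a two-finger parallel gripper is mounted at the origin on the work surface. World frame = base frame: x ahead of the robot, y to its left, z up, the work surface at z = 0. Lengths are in m, angles in rad, forces in N, time in s.
With the tool pointing down it reaches from about 0.35 to 0.775 m from the base axis. Payload 3.1 kg.
Tool frame: the origin (TCP) lies at the very end of the fingers, on their centre line; the grasp point (between the pads) lies 19 mm behind it; z points along the fingers, y is the direction in which the jaws open and shut (so a half turn about z gives the same grasp; the last joint's range is limited). The gripper opens to 85 mm and grips with 20 to 120 N. Pads are 22 mm wide; open, the fingers measure 114 mm over their backs; the gripper's body (76 mm by 85 mm) begins 54 mm behind the grasp point. The pads swing forward as they close: fully open they stand 13 mm farther back than shut.
Start: joints at [-1.155, 0.311, 0.014, 1.512, -0.004, 1.319, -0.027], TCP at [0.243, 0.493, 0.231] pointing down, gripper open.
Joint ranges: [-2.7, 2.7], [-0.3, 1.91], [-1.27, 1.3], [0.12, 2.57], [-1.44, 4.58], [0.2, 2.03], [-3.05, 3.05]. Speed limits (rad/s): [2.79, 2.79, 3.14, 3.14, 3.14, 3.14, 3.14].

### API

Orientations are given as a unit quaternion [w, x, y, z].
In Python, from rig import read_state, get_image, camera_model, close_job gives the robot as it stands.
- The arm moves only by the shell command python3 -m pendant 'ROWS'. ROWS is JSON, a list that holds one entry, the list of rows, each a list of 5 numbers: the closure, from -1 (fully open) to 1 (shut), so that 0 is half open, then the shift along the tool's x, y, z in mm, then the turn about the tool's z in rad. A call has 1 to 5 rows; each row is the pose to reach, as a shift and turn from the pose measured when the call began, along the tool's axes at that moment; what a row does not reach only later rows make up. A row lasts 1/8 s, in which the tool goes at most 62.5 mm and 10.7 degrees, less where a joint would pass 70% of its speed; a pose out of reach is approached as far as the arm can. A call with a gripper value outside its range is refused whole. The fingers move at their own pace and stop on an object; the grip force is fixed at half the most. Time passes only in rows, so rows that repeat a pose let the fingers close. It gives the time, the measured TCP pose, the force and the opening at its end, in the units of the state.
- read_state(): the state, without advancing time (a new reading comes with each control period).
- get_image(name): name is "scene" or "side" or "wrist"; returns the picture (400x640x3 uint8, red, green, blue); there is no depth.
- camera_model(name): a dict with "K" (3x3 intrinsics, pixels), "cam_to_world" (4x4, takes a point from camera to world coordinates). Camera axes: x right, y down, z forward; pixel columns grow to the right and rows downward; lengths in m; the calibration is good to about 2 mm. A picture is of the moment at which its call begins: read the wrist's pose just before it. camera_model takes no time and is no camera call; for the wrist camera it gives the pose at the moment of the call.
- close_job(): hands the job in, once; it reports no verdict.
The state is a dict: "time": time; "q": joint angles; "qd": joint speeds; "effort": joint torques, N m; "tcp_pos": TCP position; "ee_rot": TCP orientation; "force": force on the tool from outside, world axes, zero at the start; "ft_torque": the same for the moment, N m; "width": opening from 0.0 (shut) to 1.0 (fully open).
Only numpy, scipy, OpenCV 4.12 (cv2) and the standard library are available. Lean on these libraries where they do the work, as an engineer would, in place of code of your own. Each camera call takes 0.05 s, during which the arm holds its last target.

### The job

Take the taller of the two plug-in relays out of its socket: rock it gently from side to side across its wide direction, so that first one side and then the other comes free, rather than pulling it straight out, which would drag the spring-mounted board up off its holder. Then stand the relay upright on its blades in the empty half of the parts tray and let go. Leave the short relay seated and the heat sink where it lies.

Things in the scene. Friction and masses are not known exactly. Their poses are not given: they have to be found in the camera images.
- relay_tall: The relay to take out: grey box 30 mm (own x) by 44 mm (own y) by 52 mm high with two brass blades under it; mass about 0.09 kg, give or take a third. Origin: mid underside at blade-tip level, z up; the box reaches from 14 to 66 mm above it. Blades: at y = +16 and -16 mm, 20 mm (x) by 3 mm (y), 14 mm long. It starts in either of the two sockets; seated, its axes are the board's.
- relay_tall_l (a point): Tip of the tall relay's blade at own y = +16 mm. A spring contact in the socket holds a small ridge on each blade: about 13 N on each side until that side has risen about 3 mm; from 5 mm up the ridge rests on top of the spring and does not drop back. Seated, the tips are 2 mm above the board's top.
- relay_tall_r (a point): Tip of the tall relay's blade at own y = -16 mm. Leaned about its own x axis the relay pivots on the box's lower long edge (y = +22 or -22 mm, z = 14 mm), which rests on the socket's rim; a lean of 0.13 to 0.2 rad frees the raised side while the other stays held. With both ridges past their springs it lifts out freely.
- relay_short: The other relay, to be left alone: same footprint, blades and material, but its box is only 30 mm high (from 14 to 44 mm above its origin, which lies between the blade tips).
- board_mid (a point): Centre of the green board's top face, 26 mm above the table: x along its 200 mm length and the row of two sockets (at x = -38 and +38 mm), y across its 150 mm width. Each socket is a black frame 46 mm (x) by 54 mm (y), rim 16 mm above the board, blade play 1 mm each way. Screw terminals 13 mm high along the +y edge; other components up to 20 mm high.
- board (a joint): How far the board has been lifted up off its holder, in m: 0 at rest, at most 0.015. Springs and its weight hold it down with about 6 N plus 0.1 N per mm, and it goes back down by itself. A few mm while rocking does no harm; more than 8 mm means the relay was pulled too hard.
- tray: Black parts tray, fixed, 116 mm (own x) by 200 mm (own y), rim 16 mm above the table, floor 4 mm thick. A 4 mm divider across the middle splits it into two halves, each 108 mm (x) by 94 mm (y). Origin: centre of its underside.
- tray_empty (a point): Centre of the floor of the empty half of the tray (tray y = -49 mm); axes as the tray's; z up.
- heatsink: Finned aluminium heat sink, 40 by 34 mm and 23 mm high, lying loose in the other half of the tray; to be left there. Origin: centre of its underside.
There are look-alikes about, which are no part of the job. What is shaped like the relay_tall but red or turquoise is not meant.

How it is judged:
By the outcome, as a careful person would: the job done as asked, in the order asked, and still so for the second after the job is handed in, with the robot touching nothing.
It also fails if it takes over 42 s, if anything falls off the work surface, if the arm or the gripper's body presses on something with over 40 N, if the wrist force passes 120 N, or if a joint passes its speed limit or range.

## Working session

There is one attempt and no reset: what is moved stays moved. The work goes in short steps, Python scripts to look and compute and a shell command to move; the robot and the scene stay as the last step left them, time stands still between calls to the robot, and variables do not carry over. Pictures are saved under pics/ and viewed, and the job is handed in when it is done.

```bash
ls; mkdir -p pics
python3 - <<'E'
from rig import *
import cv2
print(read_state())
for n in("scene","side","wrist"):
    im=get_image(n); cv2.imwrite(f"pics/{n}0.png",im[:,:,::-1]); m=camera_model(n); print(n,m)
E
```

```text
pics
{'time': 0.0, 'q': array([-1.15471548,  0.31171852,  0.0139949 ,  1.51304025, -0.00440313,
        1.31922412, -0.02718931]), 'qd': array([ 0.00163709, -0.00153222, -0.00145752, -0.00138245,  0.00028734,
       -0.00095835, -0.00035704]), 'effort': array([-8.46714443e-05, -3.79921103e+01,  1.45807704e-01, -2.30587918e+01,
        1.21657021e-02,  1.35537583e-02, -2.82710039e-05]), 'tcp_pos': array([0.242744  , 0.49271891, 0.23023181]), 'ee_rot': array([-2.21527349e-04,  2.26855964e-01,  9.73927605e-01, -1.15874206e-03]), 'force': array([ 0.72892801, -0.06056783,  0.29209561]), 'ft_torque': array([ 0.00208957, -0.02653856, -0.03256664]), 'width': 0.9971476918538226}
scene {'K': array([[398.19235966,   0.        , 316.60347035],
       [  0.        , 398.19235966, 200.58258636],
       [  0.        ,   0.        ,   1.        ]]), 'cam_to_world': array([[ 0.61684291,  0.5005226 , -0.60743885,  1.00583335],
       [ 0.7870683 , -0.38703441,  0.4803414 , -0.35977969],
       [ 0.00532199, -0.77439104, -0.6326849 ,  0.57016177],
       [ 0.        ,  0.        ,  0.        ,  1.     
[... 260 characters left out ...]
0.14633782,  0.63594803, -0.75773039,  0.64660036],
       [-0.02231489, -0.76790361, -0.64017661,  0.56926002],
       [ 0.        ,  0.        ,  0.        ,  1.        ]])}
wrist {'K': array([[350.76026768,   0.        , 316.82084178],
       [  0.        , 350.76026768, 199.27034824],
       [  0.        ,   0.        ,   1.        ]]), 'cam_to_world': array([[ 4.42651267e-01,  8.51220316e-01,  2.81928765e-01,
         1.70264839e-01],
       [ 8.96693711e-01, -4.20030048e-01, -1.39696626e-01,
         5.28232969e-01],
       [-4.94053962e-04,  3.14640639e-01, -9.49210737e-01,
         3.73918320e-01],
       [ 0.00000000e+00,  0.00000000e+00,  0.00000000e+00,
         1.00000000e+00]])}
```

View pics/scene0.png

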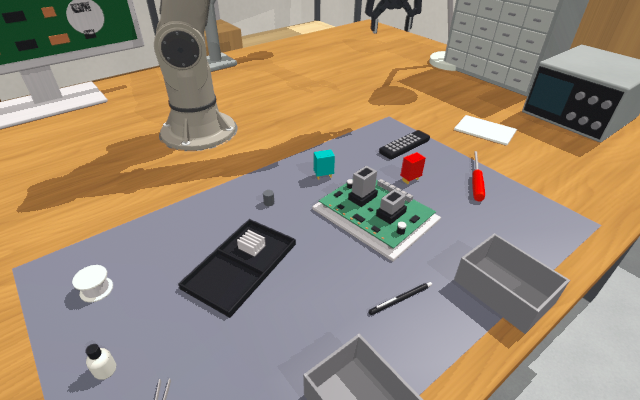

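View pics/side0.png

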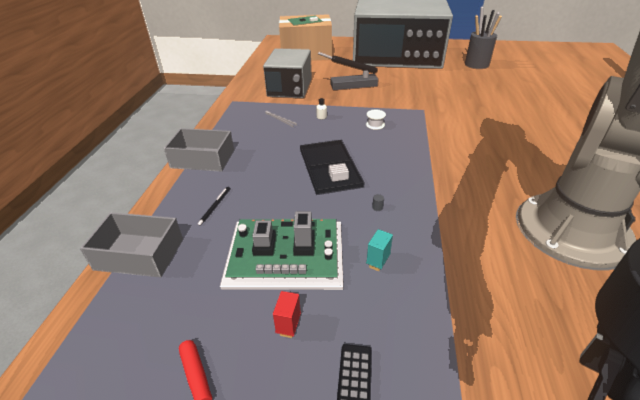

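View pics/wrist0.png

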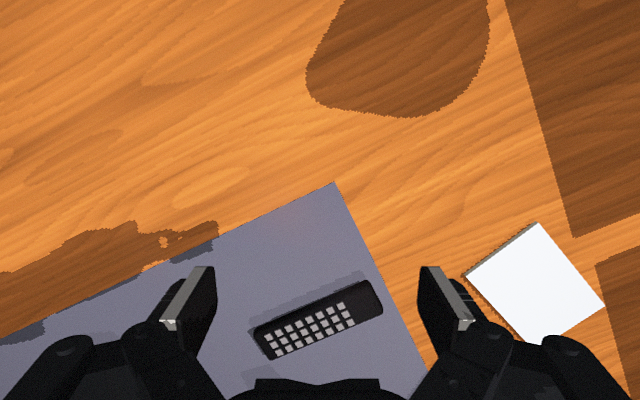

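Grey tall candidate: scene (364,182) / side (303,230), seated. The grey short one is at scene (393,203) / side (262,235). The turquoise (324,163) and red (413,167) boxes lie outside the sockets and are excluded. I'll enlarge to confirm and pick corner pixels.

Run:
```python
import cv2,numpy as np
a=cv2.imread("pics/scene0.png")[145:265,300:450]; b=cv2.imread("pics/side0.png")[200:300,210:360]
a=cv2.resize(a,None,fx=5,fy=5,interpolation=cv2.INTER_CUBIC);b=cv2.resize(b,None,fx=5,fy=5,interpolation=cv2.INTER_CUBIC)
cv2.imwrite("pics/c1.png",a);cv2.imwrite("pics/c2.png",b)
c=cv2.imread("pics/scene0.png")[210:320,170:305];cv2.imwrite("pics/c3.png",cv2.resize(c,None,fx=5,fy=5,interpolation=cv2.INTER_CUBIC))
```

```text
(no output)
```

View pics/c1.png

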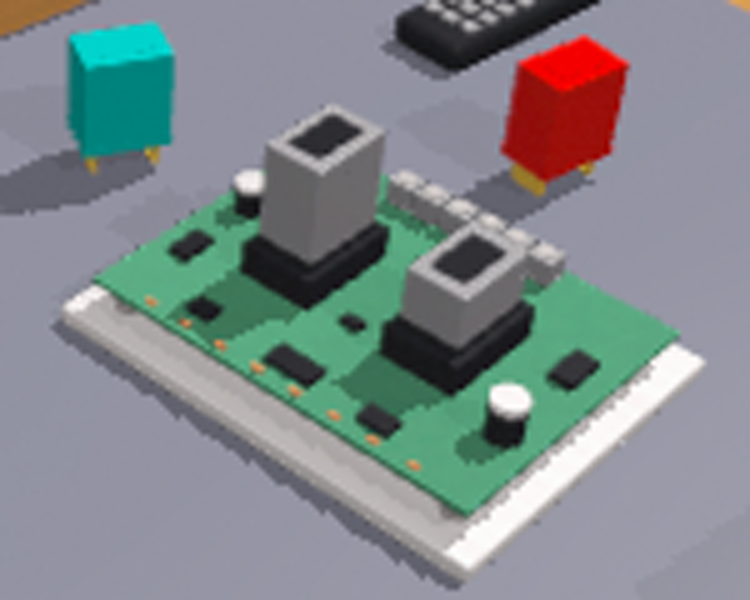

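View pics/c2.png

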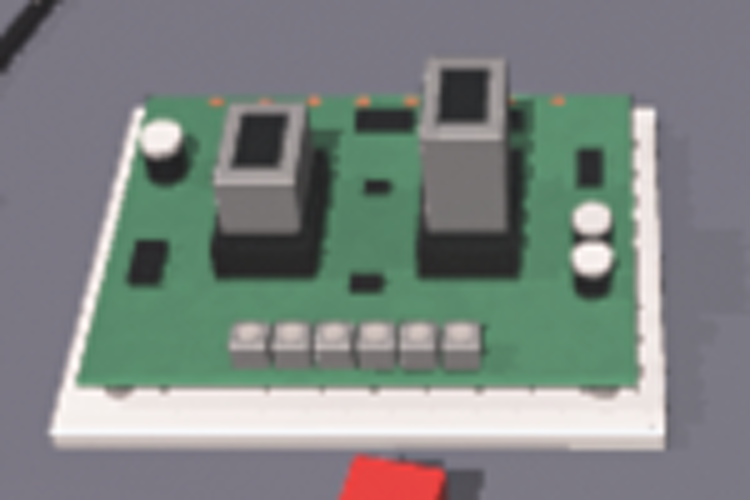

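View pics/c3.png

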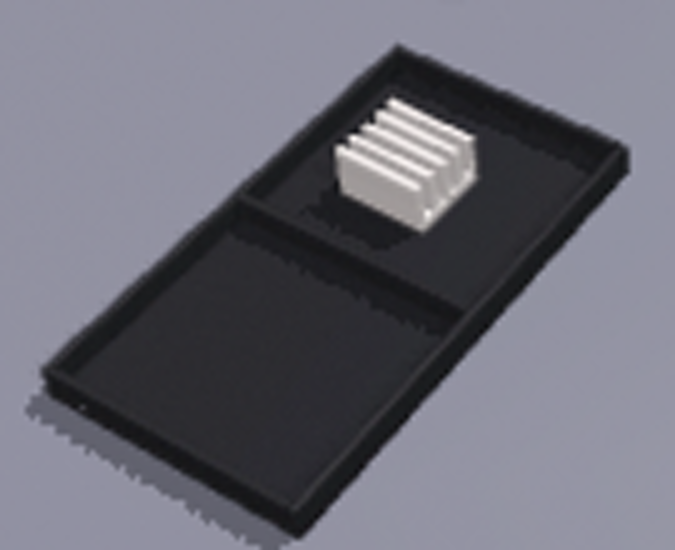

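```bash
cat > h.py <<'E'
import numpy as np,json,cv2
from scipy.optimize import least_squares
from rig import *
def proj(n,P,M=None):
    M=M or camera_model(n); T=np.linalg.inv(M["cam_to_world"]); p=np.atleast_2d(P)@T[:3,:3].T+T[:3,3]
    q=p@M["K"].T; return q[:,:2]/q[:,2:]
def place(v,P):
    c,s=np.cos(v[2]),np.sin(v[2]); P=np.atleast_2d(P)
    return np.c_[v[0]+c*P[:,0]-s*P[:,1],v[1]+s*P[:,0]+c*P[:,1],P[:,2]]
def fit(obs,x0,M=None):
    # obs: list of (cam,[pts local],[pixels])
    M=M or {o[0]:camera_model(o[0]) for o in obs}
    f=lambda v:np.concatenate([(proj(n,place(v,np.array(P,float)),M[n])-np.array(p)).ravel() for n,P,p in obs])
    r=least_squares(f,x0,loss='soft_l1'); return r.x,f(r.x).reshape(-1,2)
E
python3 - <<'E'
from h import *
b=.026;t=.094
B=lambda x,y:[x*.1,y*.075,b]
R=lambda x,y:[-.038+x*.015,y*.022,t]
for s in (("scene",),("side",),("scene","side")):
    ob=[("scene",[B(-1,-1),B(1,1),B(1,-1),R(-1,-1),R(-1,1),R(1,1),R(1,-1)],[(318.4,201.4),(436.4,211.6),(394,248.2),(353,175),(366,165.8),(377,171),(364,179)]),
    ("side",[B(1,1),B(-1,1),B(-1,-1),B(1,-1),R(1,-1),R(-1,-1),R(1,1),R(-1,1)],[(225.6,277.2),(337.6,277.2),(336.4,219.2),(239.6,219.2),(295.6,211.6),(311.2,211.6),(294,227.6),(311.2,227.6)])]
    v,r=fit([o for o in ob if o[0] in s],[.5,.2,0.]); print("board",v,np.abs(r).max()); 
print(r.round(1).tolist()); print("relay",place(v,[-.038,0,.028]))
T=lambda x,y:[x*.058,y*.1,.016]
v,r=fit([("scene",[T(-1,-1),T(1,-1),T(1,1),T(-1,1)],[(179,284.6),(230,312),(295.6,240),(249.4,219)])],[.5,-.1,0.]);print("tray",v,r.round(1).tolist(),place(v,[0,-.049,.004]))
E
```

```text
board [0.57593899 0.14234404 0.13253228] 1.2129806550752846
board [0.56945772 0.1454334  0.12830042] 0.6092876303256674
board [0.57101798 0.14539311 0.13043334] 2.5170143682218225
[[-0.6, -2.1], [-0.9, -1.9], [-0.8, -2.0], [-0.8, -2.5], [-0.4, -1.8], [-0.2, -1.3], [-0.6, -0.5], [-1.4, -0.4], [-0.3, -0.5], [-0.8, -0.3], [-0.9, 0.2], [-1.0, -0.2], [-0.3, -0.3], [-0.9, 0.4], [-1.0, 0.3]]
relay [[0.53334076 0.14045068 0.028     ]]
tray [ 0.52551225 -0.15820202  0.37491592] [[-0.6, -0.2], [0.0, 1.3], [0.7, -1.2], [-0.0, -0.4]] [[ 0.54345577 -0.2037984   0.004     ]]
```

```bash
python3 -m pendant '[[[0,-52,-24,0,-0.15],[0,-104,-47,0,-0.3],[0,-156,-71,0,-0.45],[0,-208,-94,0,-0.588],[0,-260,-118,0,-0.588]]]'
cat >> h.py <<'E'
from scipy.spatial.transform import Rotation as Ro
def rot(s):
    w,x,y,z=s["ee_rot"]; return Ro.from_quat([x,y,z,w]).as_matrix()
def todo(x,y,z,yyaw):
    s=read_state();R=rot(s);d=R.T@(np.array([x,y,z])-s["tcp_pos"])*1000
    a=np.arctan2(R[1,1],R[0,1]); t=-(yyaw-a); t=(t+np.pi/2)%np.pi-np.pi/2
    print("t",s["time"],"tcp",s["tcp_pos"].round(4),"yaw",a.round(3),"F",s["force"].round(1),"w",round(s["width"],3),"MOVE",d.round(1),"turn",t.round(3),"tilt",R[:,2].round(3))
E
python3 -c "
from h import *
todo(.533,.140,.2,.13+np.pi/2)"
```

```text
time: 0.78
tcp_pos: [0.4247, 0.2706, 0.2305]
ee_rot: [-0.0, -0.066, 0.998, -0.001]
force: [1.0, 0.5, 0.5]
width: 0.499
t 0.775 tcp [0.4247 0.2706 0.2305] yaw 1.702 F [1.  0.5 0.5] w 0.499 MOVE [ -90.3 -143.6   30.6] turn 0.001 tilt [-0.001 -0.002 -1.   ]
```

```bash
python3 -m pendant '[[[-0.5,-30,-48,10,0],[-0.5,-60,-96,20,0],[-0.5,-90,-144,30,0],[-0.5,-90,-144,30,0],[-0.5,-90,-144,30,0]]]'
python3 - <<'E'
from h import *
todo(.533,.140,.2,.13+np.pi/2)
M=camera_model("wrist");im=get_image("wrist");cv2.imwrite("pics/w1.png",im[:,:,::-1])
import pickle;pickle.dump(M,open("w1.pkl","wb"))
v=np.array([.571,.1454,.1304]);P=[[-.038+x*.015,y*.022,.094] for x,y in((-1,-1),(1,-1),(1,1),(-1,1))]
print(proj("wrist",place(v,P),M).round(1))
E
```

```text
time: 1.4
tcp_pos: [0.5322, 0.1401, 0.2002]
ee_rot: [-0.001, -0.066, 0.998, -0.0]
force: [0.0, 0.1, -0.7]
width: 0.748
t 1.4 tcp [0.5322 0.1401 0.2002] yaw 1.702 F [ 0.   0.1 -0.7] w 0.748 MOVE [-0.7 -0.2  0.1] turn 0.001 tilt [-0.002 -0.001 -1.   ]
[[287.8 179.3]
 [288.8 217.4]
 [346.5 217.4]
 [347.6 179.3]]
```

View pics/w1.png

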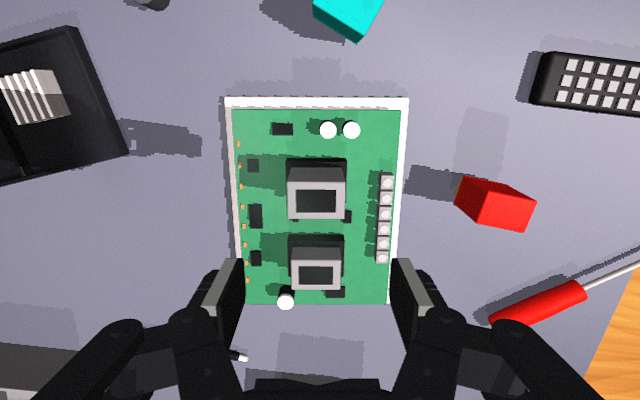

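The wrist view shows the tall relay's top at (287–347, 179–218), which agrees with the predicted corners to about 1 px. Nearer the camera, at about (316,265), is the short relay. I'm going down with the jaws straddling it along board y, to push the top sideways from each side in turn.

```bash
python3 -m pendant '[[[-0.4,0,0,40,0],[-0.32,0,0,80,0],[-0.32,0,0,115,0],[-0.32,0,0,130,0],[-0.32,0,0,130,0]]]'
python3 - <<'E'
from h import *
todo(.533,.140,.07,.13+np.pi/2)
for n in("wrist","side"):
    im=get_image(n);cv2.imwrite(f"pics/{n}2.png",im[:,:,::-1])
c=cv2.imread("pics/side2.png")[150:300,210:410];cv2.imwrite("pics/c5.png",cv2.resize(c,None,fx=4,fy=4,interpolation=cv2.INTER_CUBIC))
E
```

```text
time: 2.08
tcp_pos: [0.5308, 0.1423, 0.0701]
ee_rot: [-0.002, -0.068, 0.998, -0.0]
force: [0.1, -1.0, 0.2]
width: 0.658
t 2.075 tcp [0.5308 0.1423 0.0701] yaw 1.706 F [ 0.1 -1.   0.2] w 0.658 MOVE [-1.9 -2.6  0. ] turn 0.005 tilt [-0.004 -0.    -1.   ]
```

View pics/c5.png

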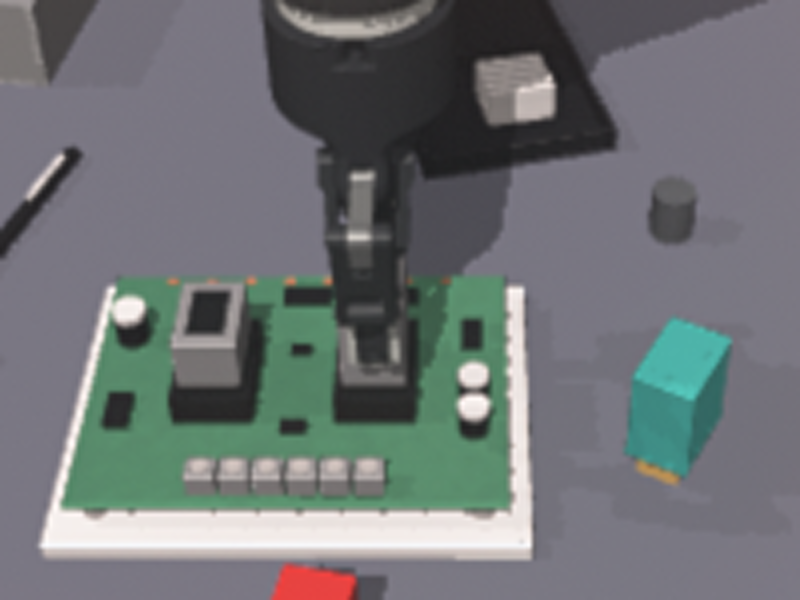

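View pics/wrist2.png

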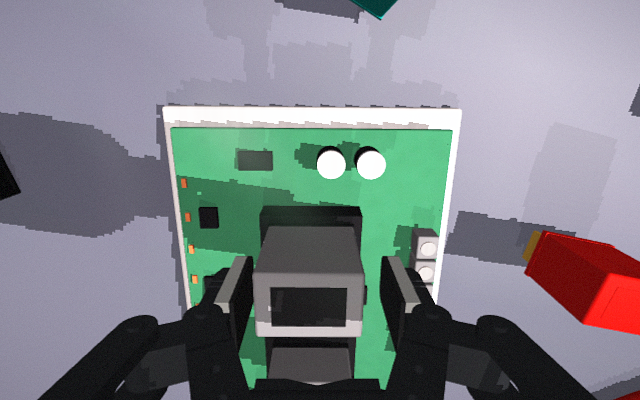

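The jaws straddle the relay cleanly. In the wrist view it spans columns 255–360, between pads at about 245 and 385. First I'll touch it with the −y finger.

```bash
python3 -m pendant '[[[-0.32,-1.5,2,0,0],[-0.32,-1.5,4,0,0],[-0.32,-1.5,4.5,0,0]]]';python3 -c "
from h import *
todo(.533,.140,.07,.13+np.pi/2)"
```

```text
time: 2.55
tcp_pos: [0.5345, 0.1465, 0.0727]
ee_rot: [0.001, -0.067, 0.998, 0.0]
force: [0.3, -1.6, 1.0]
width: 0.661
t 2.55 tcp [0.5345 0.1465 0.0727] yaw 1.705 F [ 0.3 -1.6  1. ] w 0.661 MOVE [ 2.3 -6.3  2.7] turn 0.004 tilt [ 0.003  0.001 -1.   ]
```

```bash
python3 -m pendant '[[[-0.32,1,2,0,0],[-0.32,1,4,-1,0],[-0.32,1,6,-3,0],[-0.32,1,7,-4,0]]]';python3 - <<'E'
from h import *
todo(.533,.140,.07,.13+np.pi/2)
im=get_image("wrist");cv2.imwrite("pics/w3.png",im[:,:,::-1])
c=cv2.cvtColor(get_image("scene"),cv2.COLOR_RGB2BGR)[130:265,290:450];cv2.imwrite("pics/s3.png",cv2.resize(c,None,fx=4,fy=4,interpolation=cv2.INTER_CUBIC))
E
```

```text
time: 3.05
tcp_pos: [0.533, 0.1524, 0.0772]
ee_rot: [0.002, -0.067, 0.998, -0.0]
force: [0.3, -3.9, 3.1]
width: 0.659
t 3.05 tcp [0.533  0.1524 0.0772] yaw 1.704 F [ 0.3 -3.9  3.1] w 0.659 MOVE [  1.6 -12.3   7.2] turn 0.004 tilt [ 0.003 -0.001 -1.   ]
```

View pics/w3.png

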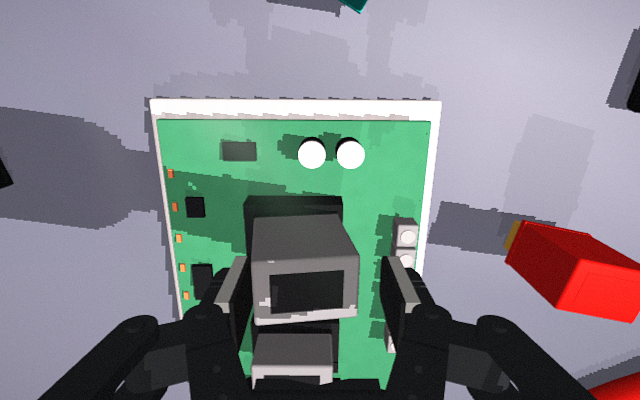

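View pics/s3.png

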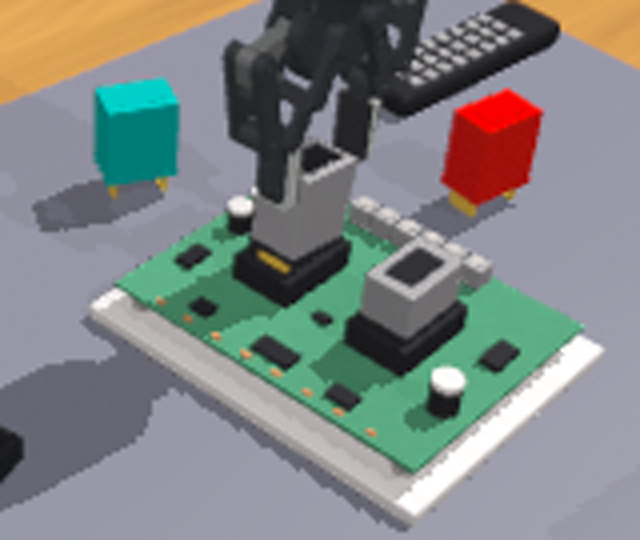

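```bash
cat >> h.py <<'E'
BV=np.array([.571,.1454,.1304])
def lean_pts(th,side,P,dz=0):  # relay-local points, lean about edge y=side*22,z=14 ; th>0 -> top to +y ; returns world
    P=np.array(P,float); y0=side*.022
    y=P[:,1]-y0; z=P[:,2]-.014; c,s=np.cos(th),np.sin(th)
    Q=np.c_[P[:,0]-.038, y0+c*y+s*z, .028+.014-s*y+c*z+dz]
    return place(BV,Q)
E
python3 - <<'E'
from h import *
M=camera_model("wrist")
P=[[-.015,-.022,.066],[-.015,.022,.066],[.015,.022,.066],[.015,-.022,.066]]
pix=np.array([(252,263),(357,250),(357,315),(255,325)],float)
f=lambda v:((proj("wrist",lean_pts(v[0],1,P)+np.r_[v[1:3],0],M)-pix)).ravel()
r=least_squares(f,[.15,0,0]);print(r.x,f(r.x).round(1))
E
```

```text
[ 1.95714262e-01 -5.69228388e-05 -3.11427783e-03] [-2.5 -1.7  3.4  1.2  0.5 -1.  -1.2  2. ]
```

Run:
```python
import cv2
c=cv2.imread("pics/w3.png")[190:345,200:400];cv2.imwrite("pics/w3c.png",cv2.resize(c,None,fx=4,fy=4,interpolation=cv2.INTER_CUBIC))
```

```text
(no output)
```

View pics/w3c.png

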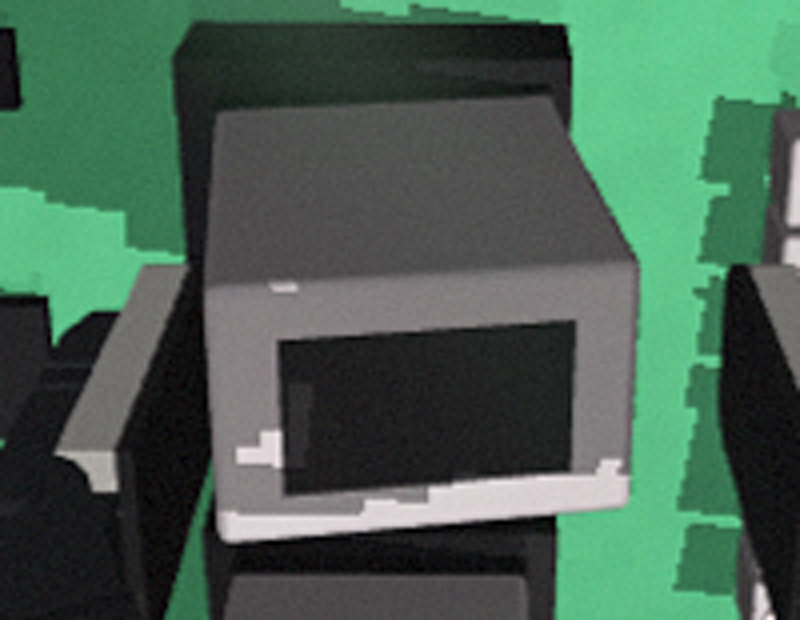

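Run:
```python
from h import *
M=camera_model("wrist")
P=[[-.015,-.022,.066],[-.015,.022,.066],[.015,.022,.066],[.015,-.022,.066]]
pix=np.array([(251.75,261.75),(359.25,255.5),(357,315.75),(255.5,325.5)],float)
f=lambda v:((proj("wrist",lean_pts(v[0],1,P)+np.r_[v[1:3],0],M)-pix)).ravel()
r=least_squares(f,[.15,0,0]);print(r.x,f(r.x).round(1))
```

```text
[0.1333     0.00069752 0.00045675] [-1.6 -0.4  1.8 -0.9  1.   1.4 -1.1  0.4]
```

Lean is about 0.133 rad, only just past release. I'll add a little more, then back off and push from the other side.

```bash
python3 -m pendant '[[[-0.32,0.5,1.5,-1,0],[-0.32,0.5,2.5,-1.5,0],[-0.32,0.5,2.5,-1.5,0]]]';python3 - <<'E'
from h import *
todo(.533,.140,.07,.13+np.pi/2)
im=get_image("wrist");im=im[:,:,::-1];c=im[190:345,200:400];cv2.imwrite("pics/w4c.png",cv2.resize(c,None,fx=4,fy=4,interpolation=cv2.INTER_CUBIC))
E
```

```text
time: 3.52
tcp_pos: [0.5324, 0.1544, 0.0787]
ee_rot: [0.002, -0.067, 0.998, -0.001]
force: [1.3, -5.6, 0.4]
width: 0.659
t 3.525 tcp [0.5324 0.1544 0.0787] yaw 1.705 F [ 1.3 -5.6  0.4] w 0.659 MOVE [  1.3 -14.3   8.7] turn 0.004 tilt [ 0.004 -0.001 -1.   ]
```

View pics/w4c.png

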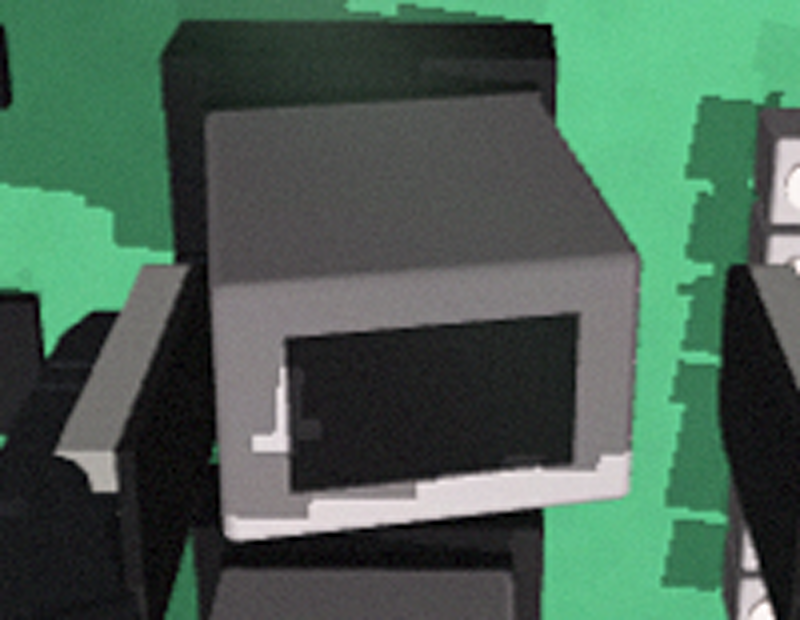

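Run:
```python
from h import *
M=camera_model("wrist")
P=[[-.015,-.022,.066],[-.015,.022,.066],[.015,.022,.066],[.015,-.022,.066]]
pix=np.array([(253.25,262),(359.25,253),(357,313.25),(257.5,325)],float)
f=lambda v:((proj("wrist",lean_pts(v[0],1,P)+np.r_[v[1:3],0],M)-pix)).ravel()
r=least_squares(f,[.15,0,0]);print(r.x,f(r.x).round(1))
```

```text
[1.81266365e-01 2.71190209e-04 1.16479344e-04] [-1.5 -0.6  2.  -0.8  1.3  1.  -1.7  1.1]
```

Lean is now 0.18 rad, so the −y side is free. Now the +y finger pushes back the other way.

```bash
python3 -m pendant '[[[-0.32,1,-5,2,0],[-0.32,1,-10,4,0],[-0.32,1,-14,4,0],[-0.32,1,-17,3,0],[-0.32,1,-19,2,0]]]';python3 - <<'E'
from h import *
todo(.533,.140,.07,.13+np.pi/2)
im=get_image("wrist");im=im[:,:,::-1];c=im[190:345,200:400];cv2.imwrite("pics/w5c.png",cv2.resize(c,None,fx=4,fy=4,interpolation=cv2.INTER_CUBIC))
E
```

```text
time: 4.2
tcp_pos: [0.5338, 0.1357, 0.0767]
ee_rot: [0.002, -0.067, 0.998, -0.001]
force: [-0.6, -0.7, -0.5]
width: 0.66
t 4.2 tcp [0.5338 0.1357 0.0767] yaw 1.705 F [-0.6 -0.7 -0.5] w 0.66 MOVE [0.2 4.4 6.7] turn 0.004 tilt [ 0.004 -0.001 -1.   ]
```

View pics/w5c.png

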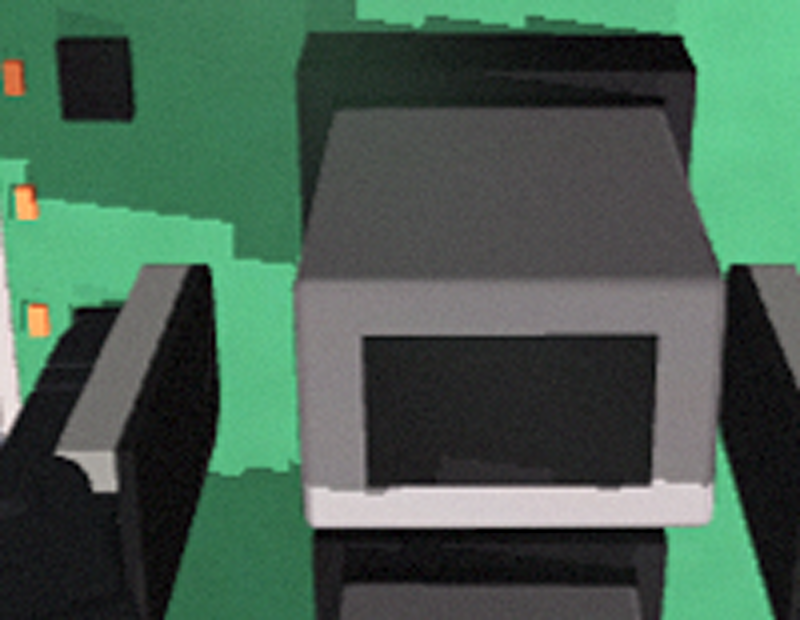

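Run:
```python
from h import *
M=camera_model("wrist")
P=[[-.015,-.022,.066],[-.015,.022,.066],[.015,.022,.066],[.015,-.022,.066]]
pix=np.array([(275,260),(380.5,260.5),(378,321.25),(276.25,321.25)],float)
f=lambda v:((proj("wrist",lean_pts(v[0],1,P)+v[1:4],M)-pix)).ravel()
r=least_squares(f,[.0,0,0,0]);print(r.x,f(r.x).round(1))
for i,n in enumerate(("scene","side")):
    c=get_image(n)[:,:,::-1];c=c[130:265,290:450] if n=="scene" else c[180:290,210:370]; cv2.imwrite(f"pics/{n}6.png",cv2.resize(c,None,fx=5,fy=5,interpolation=cv2.INTER_CUBIC))
```

```text
[ 0.00042748  0.00349117 -0.00105109 -0.00276338] [-0.6  0.1  0.8 -0.1 -0.9  0.1  0.7 -0.1]
```

View pics/scene6.png

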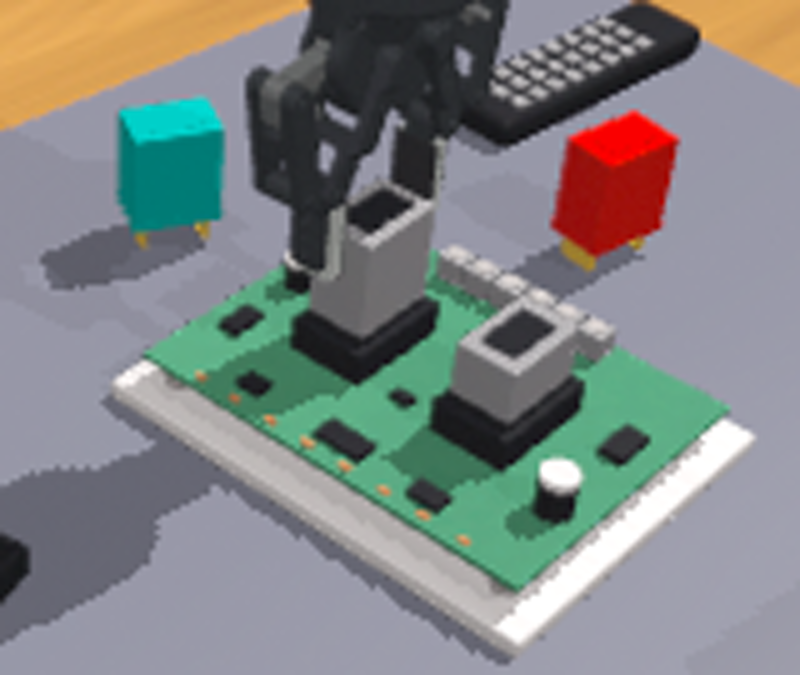

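The relay looks fully seated again in the scene view, with its box corners at (363,180) and (377,171) as at the start. My push back drove the freed side down again. I'll repeat the lean, back off gently, and check whether it stays up unpushed.

```bash
python3 -m pendant '[[[-0.32,0,5,3,0],[-0.32,0,10,3,0],[-0.32,0,13,1,0],[-0.32,0,16,-1,0],[-0.32,0,18.5,-3,0]]]';python3 - <<'E'
from h import *
todo(.533,.140,.07,.13+np.pi/2)
im=get_image("wrist");im=im[:,:,::-1];c=im[190:345,200:400];cv2.imwrite("pics/w7c.png",cv2.resize(c,None,fx=4,fy=4,interpolation=cv2.INTER_CUBIC))
E
```

```text
time: 4.97
tcp_pos: [0.5319, 0.1532, 0.0804]
ee_rot: [0.002, -0.066, 0.998, -0.001]
force: [0.2, -3.3, 0.0]
width: 0.659
t 4.975 tcp [0.5319 0.1532 0.0804] yaw 1.704 F [ 0.2 -3.3  0. ] w 0.659 MOVE [  0.7 -13.2  10.5] turn 0.003 tilt [ 0.005 -0.002 -1.   ]
```

View pics/w7c.png

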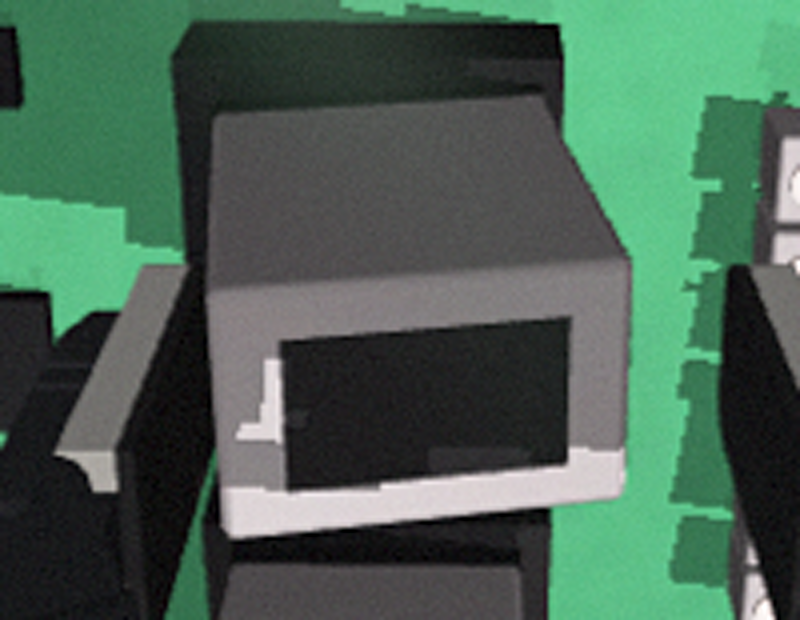

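```bash
python3 -m pendant '[[[-0.32,0,2,-1,0],[-0.32,0,2,-1,0],[-0.32,0,-1,-1,0],[-0.32,0,-4,-1,0],[-0.32,0,-4,-1,0]]]';python3 - <<'E'
from h import *
todo(.533,.140,.07,.13+np.pi/2)
im=get_image("wrist");im=im[:,:,::-1];c=im[190:345,200:400];cv2.imwrite("pics/w8c.png",cv2.resize(c,None,fx=4,fy=4,interpolation=cv2.INTER_CUBIC))
E
```

```text
time: 5.65
tcp_pos: [0.5327, 0.1506, 0.0819]
ee_rot: [0.003, -0.067, 0.998, -0.0]
force: [0.1, 0.2, -0.2]
width: 0.66
t 5.65 tcp [0.5327 0.1506 0.0819] yaw 1.705 F [ 0.1  0.2 -0.2] w 0.66 MOVE [  1.1 -10.5  11.9] turn 0.004 tilt [ 0.006  0.    -1.   ]
```

View pics/w8c.png

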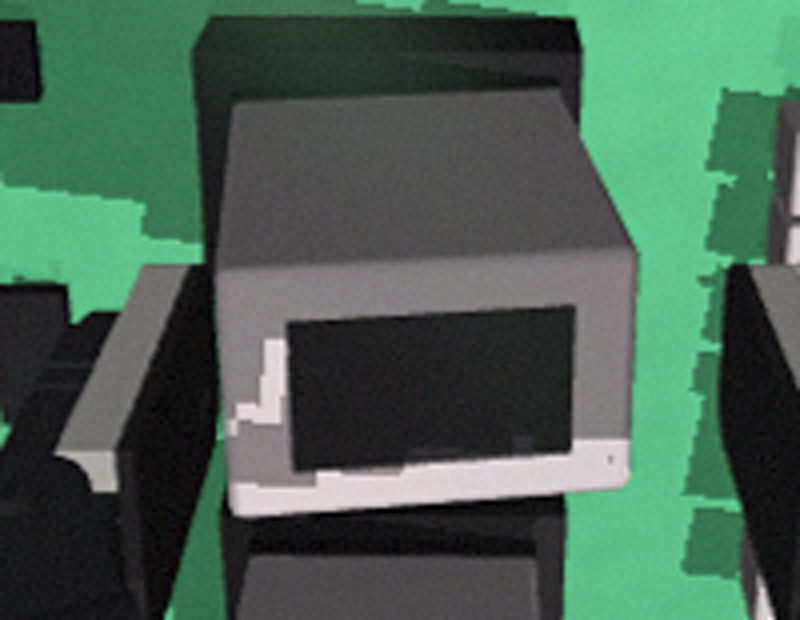

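Left alone it stays leaned at about 0.13 rad with no force, so the ridge is resting on its spring. This time I'll lower in the gap first, then push from +y while rising, so that friction lifts the held side.

```bash
python3 -m pendant '[[[-0.32,0,-3,4,0],[-0.32,0,-6,9,0],[-0.32,0,-7,12,0],[-0.32,0,-8,12,0],[-0.32,0,-8,12,0]]]';python3 - <<'E'
from h import *
todo(.533,.140,.07,.13+np.pi/2)
im=get_image("wrist");im=im[:,:,::-1];c=im[190:345,200:400];cv2.imwrite("pics/w9c.png",cv2.resize(c,None,fx=4,fy=4,interpolation=cv2.INTER_CUBIC))
E
```

```text
time: 6.32
tcp_pos: [0.5338, 0.1427, 0.0699]
ee_rot: [0.003, -0.067, 0.998, -0.0]
force: [0.5, 1.3, -0.2]
width: 0.659
t 6.325 tcp [0.5338 0.1427 0.0699] yaw 1.705 F [ 0.5  1.3 -0.2] w 0.659 MOVE [ 1.2 -2.6 -0.1] turn 0.004 tilt [ 0.006  0.    -1.   ]
```

View pics/w9c.png

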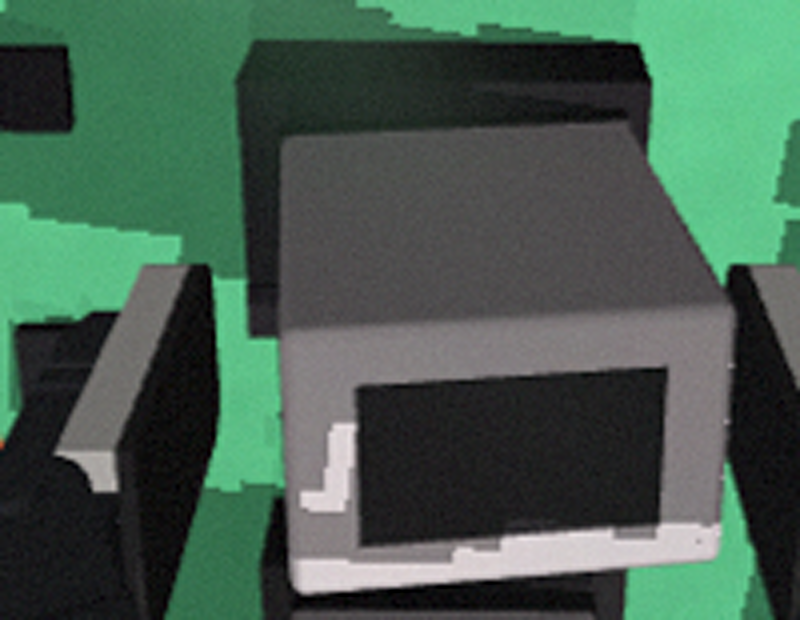

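```bash
python3 -m pendant '[[[-0.32,0,-1.5,-2.5,0],[-0.32,0,-3,-4,0],[-0.32,0,-4.5,-5.5,0]]]';python3 - <<'E'
from h import *
todo(.533,.140,.07,.13+np.pi/2)
im=get_image("wrist");im=im[:,:,::-1];c=im[190:345,200:400];cv2.imwrite("pics/w10c.png",cv2.resize(c,None,fx=4,fy=4,interpolation=cv2.INTER_CUBIC))
E
```

```text
time: 6.75
tcp_pos: [0.5344, 0.1387, 0.0757]
ee_rot: [0.003, -0.067, 0.998, 0.0]
force: [0.3, 1.0, -1.2]
width: 0.66
t 6.75 tcp [0.5344 0.1387 0.0757] yaw 1.705 F [ 0.3  1.  -1.2] w 0.66 MOVE [1.2 1.5 5.7] turn 0.004 tilt [ 0.006  0.001 -1.   ]
```

View pics/w10c.png

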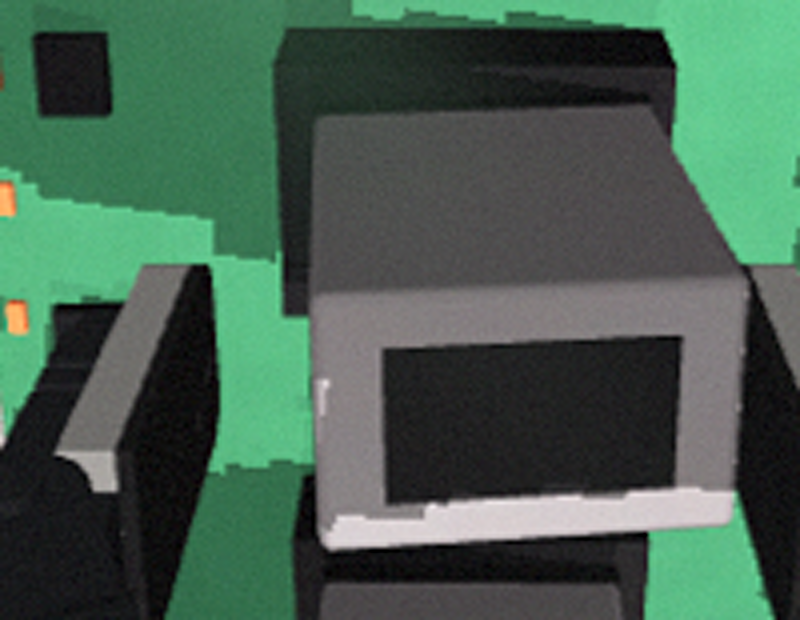

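Run:
```python
from h import *
M=camera_model("wrist")
P=[[-.015,-.022,.066],[-.015,.022,.066],[.015,.022,.066],[.015,-.022,.066],[-.015,-.022,.014]]
def go(c,M):
    pix=np.array(c,float)/4+[200,190]
    f=lambda v:((proj("wrist",lean_pts(v[0],1,P[:4])+v[1:4],M)-pix)).ravel()
    r=least_squares(f,[.1,0,0,0]);print(r.x.round(4),f(r.x).round(1))
go([(315,297),(746,276),(733,523),(326,548)],M)
# previous picture: camera shifted by the tool motion
M2=dict(M);T=M["cam_to_world"].copy();T[:3,3]+=np.array([.5338,.1427,.0699])-[.5344,.1387,.0757];M2["cam_to_world"]=T
go([(282,330),(732,306),(718,557),(298,593)],M2)
M2=dict(M);T=M["cam_to_world"].copy();T[:3,3]+=np.array([.5338,.1357,.0767])-[.5344,.1387,.0757];M2["cam_to_world"]=T
go([(300,280),(722,282),(712,525),(305,525)],M2)
```

```text
[ 0.0985  0.0032 -0.0007 -0.0028] [ 0.2 -0.   0.7  0.2 -0.7 -0.2 -0.3  0. ]
[ 0.1195  0.0032 -0.0002 -0.0029] [ 0.5  0.5  0.6 -0.2 -0.5  0.1 -0.6 -0.4]
[-0.0007  0.0032 -0.0006 -0.0028] [-0.6  0.2  0.8 -0.1 -0.9  0.1  0.6 -0.1]
```

Run:
```python
from h import *
M=camera_model("wrist")
P=[[-.015,-.022,.066],[-.015,.022,.066],[.015,.022,.066],[.015,-.022,.066]]
def go(c,t):
    T=M["cam_to_world"].copy();T[:3,3]+=np.array(t)-[.5344,.1387,.0757];M2=dict(M);M2["cam_to_world"]=T
    pix=np.array(c,float)/4+[200,190]
    f=lambda v:((proj("wrist",lean_pts(v[0],1,P[:4])+v[1:4],M2)-pix)).ravel()
    r=least_squares(f,[.1,0,0,0]);print(r.x.round(4),f(r.x).round(1))
go([(218,268),(635,248),(627,487),(237,517)],[.5327,.1506,.0819])
go([(208,290),(629,258),(622,495),(230,537)],[.5319,.1532,.0804])
go([(213,288),(637,252),(628,493),(230,540)],[.5324,.1544,.0787])
print(read_state()["force"])
```

```text
[ 0.1178  0.0032 -0.0003 -0.003 ] [ 0.3  0.7  0.6  0.1 -0.1 -0.2 -0.8 -0.6]
[ 0.1655  0.0036 -0.0007 -0.0036] [ 0.8  0.1  0.5 -0.1 -0.4  0.  -0.9 -0.1]
[ 1.834e-01  2.700e-03 -1.000e-04 -3.700e-03] [ 0.1  0.2  0.3  0.  -0.2 -0.1 -0.2 -0.1]
[-0.20602977  1.27283818 -0.50296117]
```

Fits: it rests at 0.118 rad (rise about 4.5 mm) and now reads 0.099 under a light push. The pivot edge hasn't moved. I'll keep going in small steps with more rise.

```bash
for i in 1 2; do python3 -m pendant '[[[-0.32,0,-1,-2,0]]]'; done;python3 - <<'E'
from h import *
todo(.533,.140,.07,.13+np.pi/2)
im=get_image("wrist");im=im[:,:,::-1];c=im[190:345,200:400];cv2.imwrite("pics/w11c.png",cv2.resize(c,None,fx=4,fy=4,interpolation=cv2.INTER_CUBIC))
E
```

```text
time: 6.92
tcp_pos: [0.5343, 0.1378, 0.0777]
ee_rot: [0.003, -0.067, 0.998, 0.0]
force: [0.1, 1.9, -1.4]
width: 0.663
time: 7.05
tcp_pos: [0.5344, 0.1371, 0.0798]
ee_rot: [0.003, -0.067, 0.998, 0.0]
force: [0.6, 0.3, -0.3]
width: 0.662
t 7.05 tcp [0.5344 0.1371 0.0798] yaw 1.705 F [ 0.6  0.3 -0.3] w 0.662 MOVE [1.  3.1 9.8] turn 0.005 tilt [ 0.005  0.001 -1.   ]
```

View pics/w11c.png

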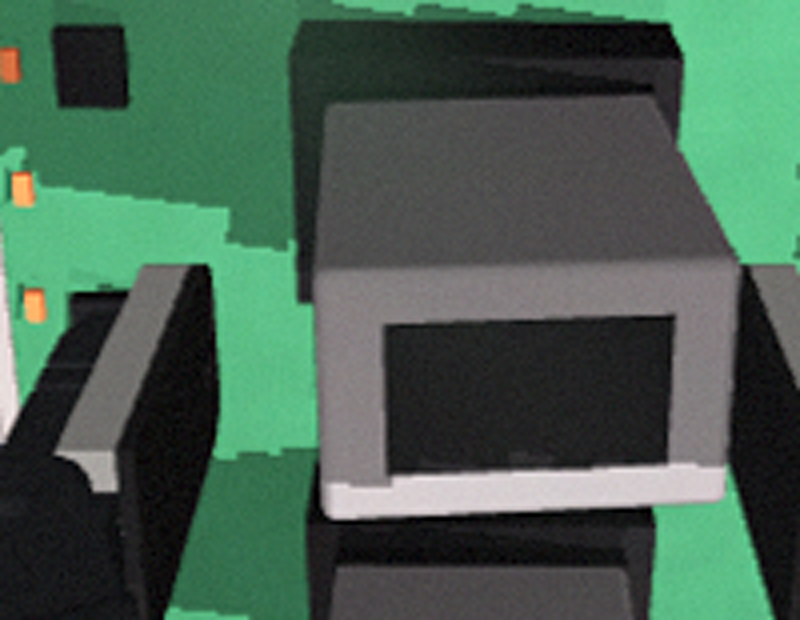

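```bash
python3 -m pendant '[[[-0.32,0,3,0,0],[-0.32,0,4,0,0]]]';python3 - <<'E'
from h import *
todo(.533,.140,.07,.13+np.pi/2)
im=get_image("wrist");im=im[:,:,::-1];c=im[190:345,200:400];cv2.imwrite("pics/w12c.png",cv2.resize(c,None,fx=4,fy=4,interpolation=cv2.INTER_CUBIC))
E
```

```text
time: 7.35
tcp_pos: [0.5342, 0.1407, 0.0802]
ee_rot: [0.003, -0.067, 0.998, 0.0]
force: [-0.3, 0.3, -0.4]
width: 0.66
t 7.35 tcp [0.5342 0.1407 0.0802] yaw 1.705 F [-0.3  0.3 -0.4] w 0.66 MOVE [ 1.3 -0.6 10.2] turn 0.004 tilt [ 0.006  0.001 -1.   ]
```

View pics/w12c.png

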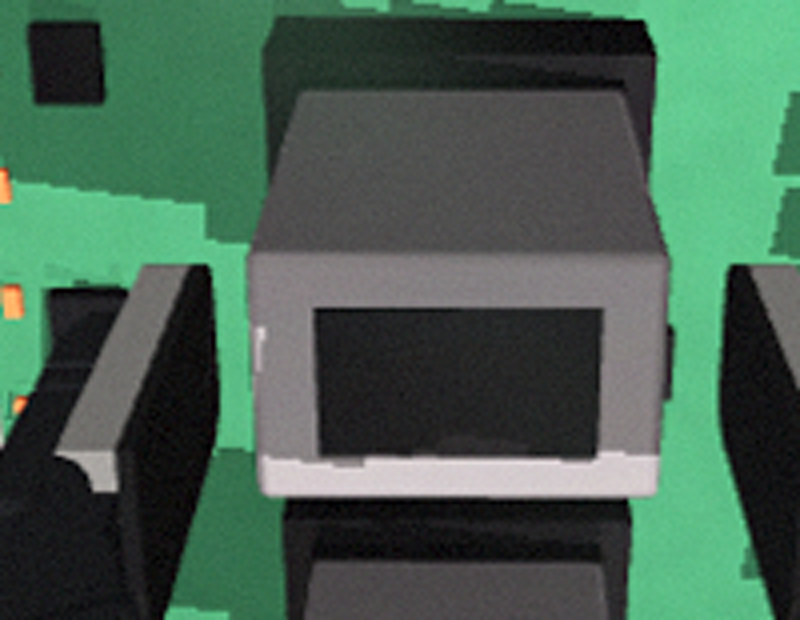

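It snapped back fully upright, so the resting ridge tolerates only a couple of newtons of sideways push. I'll lean the other way first, reading the force every row to learn the real release force.

```bash
python3 -m pendant '[[[-0.32,0,-3,3,0],[-0.32,0,-5.5,4,0]]]'; for i in 1 2 3 4 5 6; do python3 -m pendant '[[[-0.32,0,-1.5,-0.5,0]]]' | tr '\n' ' '; echo; done;python3 - <<'E'
from h import *
todo(.533,.140,.07,.13+np.pi/2)
im=get_image("wrist");im=im[:,:,::-1];c=im[190:345,200:400];cv2.imwrite("pics/w13c.png",cv2.resize(c,None,fx=4,fy=4,interpolation=cv2.INTER_CUBIC))
E
```

```text
time: 7.65
tcp_pos: [0.5347, 0.1349, 0.0758]
ee_rot: [0.003, -0.067, 0.998, 0.0]
force: [0.0, 0.1, -0.5]
width: 0.657
time: 7.78 tcp_pos: [0.5348, 0.133, 0.076] ee_rot: [0.002, -0.067, 0.998, 0.0] force: [0.6, -0.1, 0.8] width: 0.659 
time: 7.9 tcp_pos: [0.5349, 0.1318, 0.0766] ee_rot: [0.002, -0.067, 0.998, 0.0] force: [-0.0, 1.7, 1.3] width: 0.661 
time: 8.02 tcp_pos: [0.5349, 0.1313, 0.0771] ee_rot: [0.002, -0.067, 0.998, 0.001] force: [-0.0, 2.7, -0.9] width: 0.657 
time: 8.15 tcp_pos: [0.5349, 0.1309, 0.0775] ee_rot: [0.002, -0.068, 0.998, 0.002] force: [-0.0, 3.0, -1.4] width: 0.657 
time: 8.28 tcp_pos: [0.535, 0.1303, 0.078] ee_rot: [0.002, -0.068, 0.998, 0.002] force: [-0.0, 2.9, 0.3] width: 0.655 
time: 8.4 tcp_pos: [0.5354, 0.1291, 0.0788] ee_rot: [0.003, -0.068, 0.998, 0.002] force: [-0.4, 0.9, 0.8] width: 0.66 
t 8.4 tcp [0.5354 0.1291 0.0788] yaw 1.707 F [-0.4  0.9  0.8] w 0.66 MOVE [ 0.9 11.1  8.9] turn 0.007 tilt [ 0.005  0.005 -1.   ]
```

View pics/w13c.png

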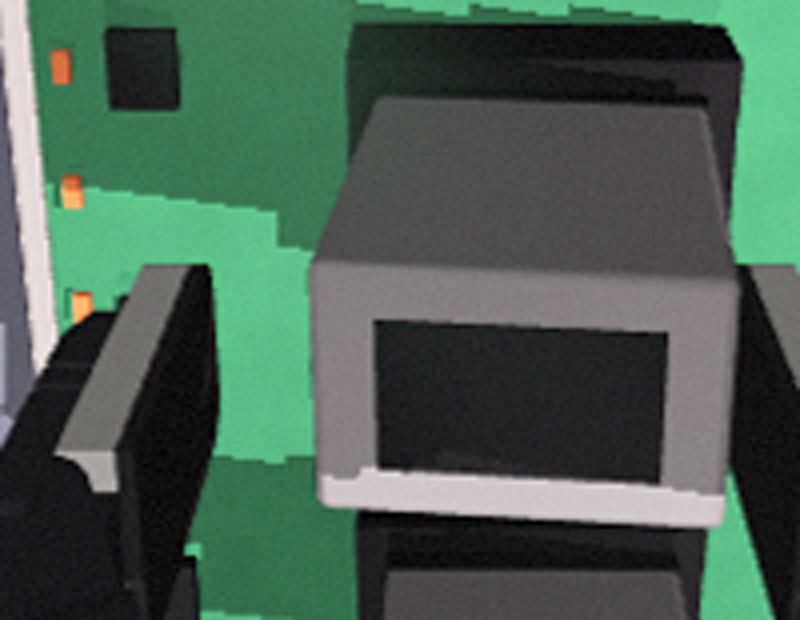

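```bash
for i in 1 2 3; do python3 -m pendant '[[[-0.32,0,-1.5,-1.2,0]]]' | tr '\n' ' '; python3 -c "
from rig import *
print(read_state()['effort'].round(2))"; done;python3 - <<'E'
from h import *
todo(.533,.140,.07,.13+np.pi/2)
im=get_image("wrist");im=im[:,:,::-1];c=im[190:345,200:400];cv2.imwrite("pics/w14c.png",cv2.resize(c,None,fx=4,fy=4,interpolation=cv2.INTER_CUBIC))
E
```

```text
time: 8.57 tcp_pos: [0.5359, 0.1264, 0.0804] ee_rot: [0.003, -0.068, 0.998, 0.002] force: [-1.0, 1.1, 0.6] width: 0.656 [ 3.900e-01 -3.967e+01  2.540e+00 -1.955e+01  3.700e-01 -8.000e-02
 -2.000e-02]
time: 8.7 tcp_pos: [0.5361, 0.1246, 0.0817] ee_rot: [0.003, -0.068, 0.998, 0.002] force: [-0.2, 2.8, -1.6] width: 0.66 [ 1.220e+00 -4.016e+01  3.360e+00 -1.973e+01  7.200e-01  1.000e-02
 -1.000e-02]
time: 8.82 tcp_pos: [0.5361, 0.1234, 0.0827] ee_rot: [0.003, -0.068, 0.998, 0.002] force: [0.3, 3.3, -1.5] width: 0.658 [  1.63 -40.65   3.78 -19.89   0.92   0.13  -0.  ]
t 8.825 tcp [0.5361 0.1234 0.0827] yaw 1.706 F [ 0.3  3.3 -1.5] w 0.658 MOVE [ 0.9 16.8 12.7] turn 0.006 tilt [ 0.005  0.004 -1.   ]
```

View pics/w14c.png

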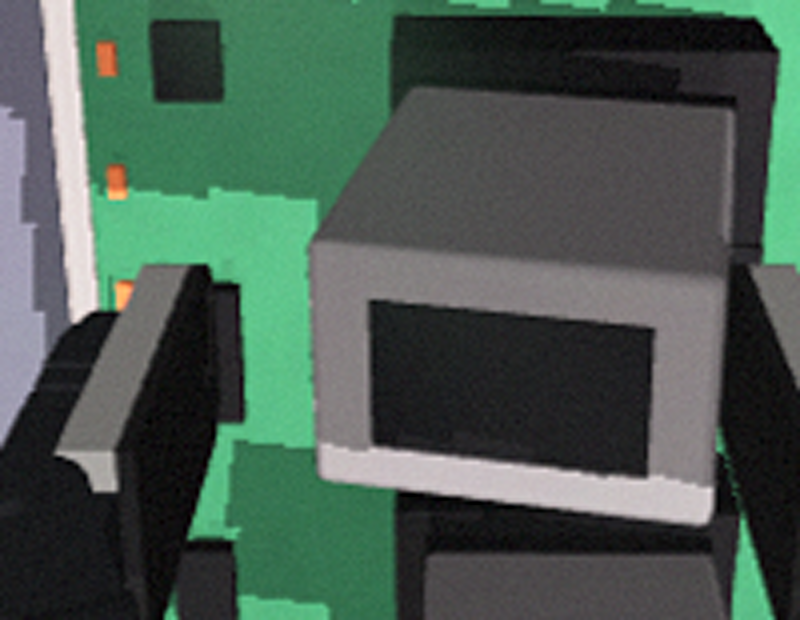

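The relay leans the other way now, about −0.17 rad, with the +y side up. I'll back off gently and use the joint torques to check how far the force readings can be trusted.

```bash
python3 -m pendant '[[[-0.32,0,-1.5,-1,0]]]' | tr '\n' ' '; python3 -c "
from rig import *
print(read_state()['effort'].round(2))"
python3 -m pendant '[[[-0.32,0,2,0,0],[-0.32,0,5,0,0],[-0.32,0,8,0,0],[-0.32,0,8,0,0]]]' | tr '\n' ' '
python3 - <<'E'
from h import *
print(read_state()['effort'].round(2),read_state()['q'].round(3))
todo(.533,.140,.07,.13+np.pi/2)
im=get_image("wrist");im=im[:,:,::-1];c=im[190:345,200:400];cv2.imwrite("pics/w15c.png",cv2.resize(c,None,fx=4,fy=4,interpolation=cv2.INTER_CUBIC))
E
```

```text
time: 9.0 tcp_pos: [0.5361, 0.1225, 0.0836] ee_rot: [0.002, -0.068, 0.998, 0.002] force: [-0.7, 4.3, -2.2] width: 0.66 [ 2.020e+00 -4.066e+01  4.150e+00 -1.986e+01  1.100e+00  1.600e-01
 -1.000e-02]
time: 9.5 tcp_pos: [0.5352, 0.1301, 0.0837] ee_rot: [0.003, -0.068, 0.998, 0.002] force: [-0.2, -0.1, -0.8] width: 0.664 [-4.000e-02 -4.000e+01  1.980e+00 -1.984e+01 -1.000e-02 -2.000e-02
 -1.000e-02] [-0.414  0.438  0.196  1.725 -0.103  0.983  1.527]
t 9.5 tcp [0.5352 0.1301 0.0837] yaw 1.707 F [-0.2 -0.1 -0.8] w 0.664 MOVE [ 0.9 10.1 13.7] turn 0.006 tilt [ 0.005  0.005 -1.   ]
```

View pics/w15c.png

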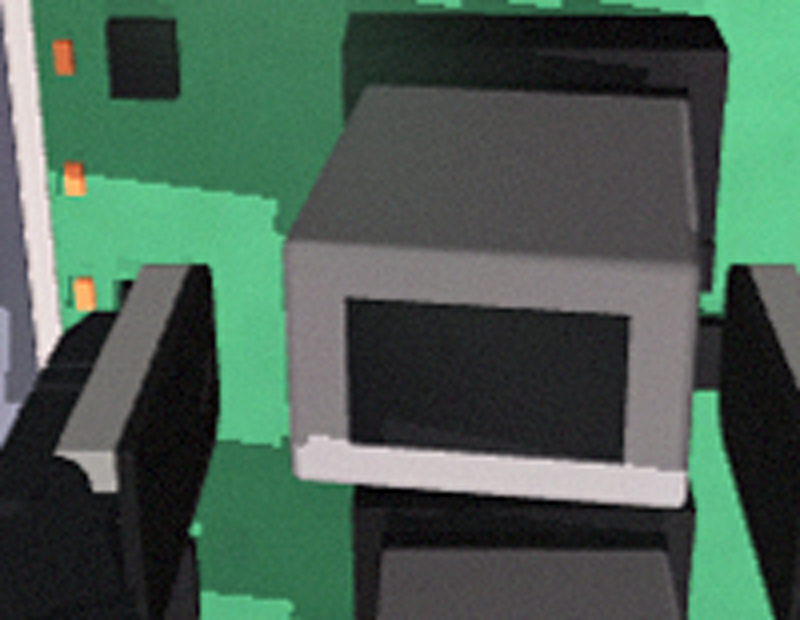

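The sensor agrees with the torques (joint 1's 2.06 N m over 0.53 m is about 4 N), so both release and drop-back take only a few newtons. The held side has to be raised without pushing the freed side down. The relay is now resting with its +y side up. I'll centre the jaws and lower them, then close while rising a few millimetres, so the grip's friction carries the freed side as the relay squares up.

```bash
python3 -m pendant '[[[-0.3,0.5,3,4,0],[-0.2,0.5,5,8,0],[-0.15,0.5,5,11,0],[-0.15,0.5,5,11,0]]]' | tr '\n' ' '
python3 - <<'E'
from h import *
todo(.533,.140,.07,.13+np.pi/2)
im=get_image("wrist");im=im[:,:,::-1];c=im[190:345,200:400];cv2.imwrite("pics/w16c.png",cv2.resize(c,None,fx=4,fy=4,interpolation=cv2.INTER_CUBIC))
E
```

```text
time: 10.05 tcp_pos: [0.5337, 0.1348, 0.0722] ee_rot: [0.002, -0.068, 0.998, 0.002] force: [0.2, -0.1, -0.2] width: 0.578 t 10.05 tcp [0.5337 0.1348 0.0722] yaw 1.707 F [ 0.2 -0.1 -0.2] w 0.578 MOVE [-0.   5.2  2.3] turn 0.006 tilt [ 0.004  0.004 -1.   ]
```

View pics/w16c.png

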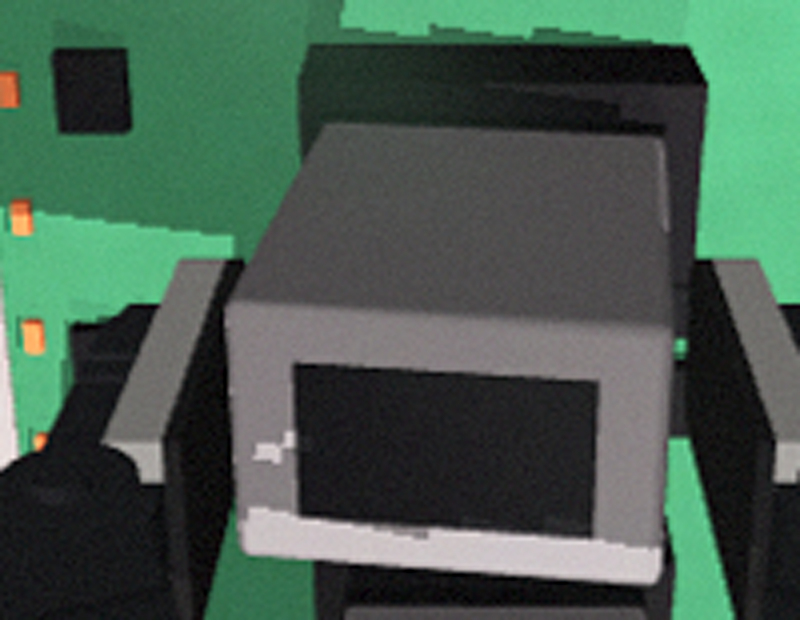

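```bash
python3 -m pendant '[[[-0.12,0,-2,0,0],[0.2,0,-2,-0.5,0],[1,0,-2,-2,0],[1,0,-2,-4,0],[1,0,-2,-6,0]]]' | tr '\n' ' '
python3 - <<'E'
from h import *
todo(.533,.140,.07,.13+np.pi/2)
for n,k in(("wrist",0),("scene",1)):
    im=get_image(n)[:,:,::-1];c=im[190:345,200:400] if k==0 else im[130:265,290:450];cv2.imwrite(f"pics/{n}17.png",cv2.resize(c,None,fx=4,fy=4,interpolation=cv2.INTER_CUBIC))
E
```

```text
time: 10.72 tcp_pos: [0.5339, 0.1327, 0.0785] ee_rot: [0.002, -0.068, 0.998, 0.002] force: [-0.7, 0.8, -0.6] width: 0.512 t 10.725 tcp [0.5339 0.1327 0.0785] yaw 1.707 F [-0.7  0.8 -0.6] w 0.512 MOVE [-0.1  7.4  8.5] turn 0.006 tilt [ 0.003  0.004 -1.   ]
```

View pics/wrist17.png

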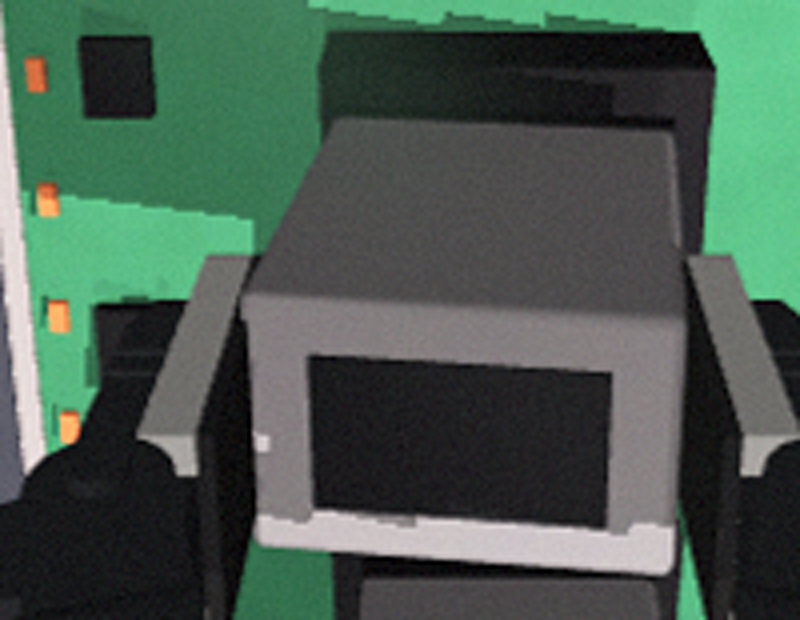

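View pics/scene17.png

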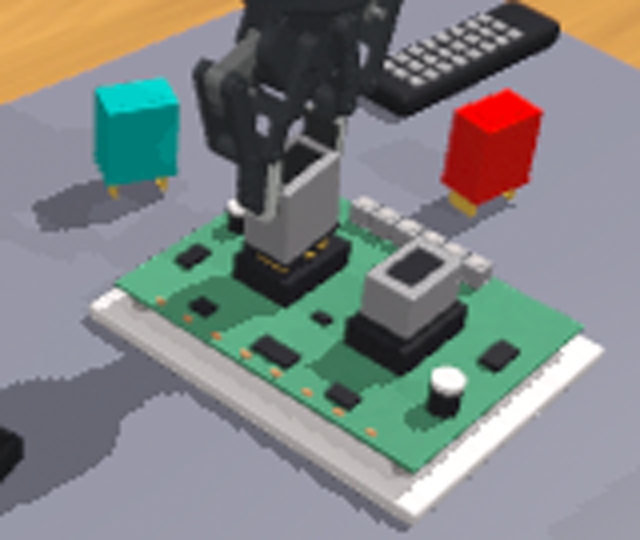

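Both brass blades now show under the box at scene crop (265,262) and (318,243), the board is down and the wrist force is about 0. I'll measure lean and height.

Run:
```python
from h import *
todo(.533,.140,.07,.13+np.pi/2)
M=camera_model("wrist")
P=[[-.015,-.022,.066],[-.015,.022,.066],[.015,.022,.066],[.015,-.022,.066]]
pix=np.array([(246,296),(686,318),(674,573),(258,543)],float)/4+[200,190]
f=lambda v:((proj("wrist",lean_pts(v[0],-1,P[:4])+v[1:4],M)-pix)).ravel()
r=least_squares(f,[-.1,0,0,0]);print(r.x.round(4),f(r.x).round(1))
```

```text
t 10.825 tcp [0.5342 0.1326 0.079 ] yaw 1.706 F [-1.   1.  -0.7] w 0.506 MOVE [0.3 7.4 9. ] turn 0.006 tilt [ 0.004  0.004 -1.   ]
[-0.1028  0.0033 -0.003   0.0029] [-0.1 -0.2  0.4  0.2 -0.5 -0.2  0.1  0.2]
```

The −y edge is up about 5.8 mm and the +y blade about 9–10 mm, with no load on the wrist, so both ridges are past their springs. Lifting out.

```bash
python3 -m pendant '[[[1,0,0,-2,0],[1,0,0,-5,0],[1,0,0,-9,0]]]' | tr '\n' ' ';python3 -m pendant '[[[1,0,0,-8,0],[1,0,0,-25,0],[1,0,0,-50,0],[1,0,0,-80,0],[1,0,0,-90,0]]]' | tr '\n' ' '
python3 - <<'E'
from h import *
todo(.5435,-.2038,.17,.375+np.pi/2)
for n,k in(("wrist",0),("scene",1),("side",2)):
    im=get_image(n)[:,:,::-1];cv2.imwrite(f"pics/{n}18.png",im)
a=cv2.imread("pics/wrist18.png");b=cv2.imread("pics/scene18.png")[60:265,270:470];c=cv2.imread("pics/side18.png")[80:290,200:400]
b=cv2.resize(b,(400,400));c=cv2.resize(c,(380,400));cv2.imwrite("pics/m18.png",np.hstack([b,c]))
E
```

```text
time: 11.2 tcp_pos: [0.5343, 0.1322, 0.0883] ee_rot: [0.002, -0.068, 0.998, 0.002] force: [-0.1, 0.1, -1.1] width: 0.517 time: 11.82 tcp_pos: [0.5356, 0.1321, 0.1815] ee_rot: [0.005, -0.068, 0.998, 0.002] force: [0.1, -0.3, -1.4] width: 0.512 t 11.825 tcp [0.5356 0.1321 0.1815] yaw 1.706 F [ 0.1 -0.3 -1.4] w 0.512 MOVE [  37.6 -333.9    9.7] turn -0.24 tilt [ 0.01   0.005 -1.   ]
```

View pics/wrist18.png

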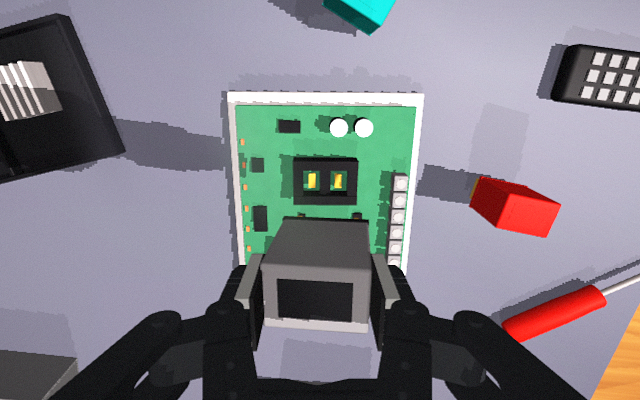

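View pics/m18.png

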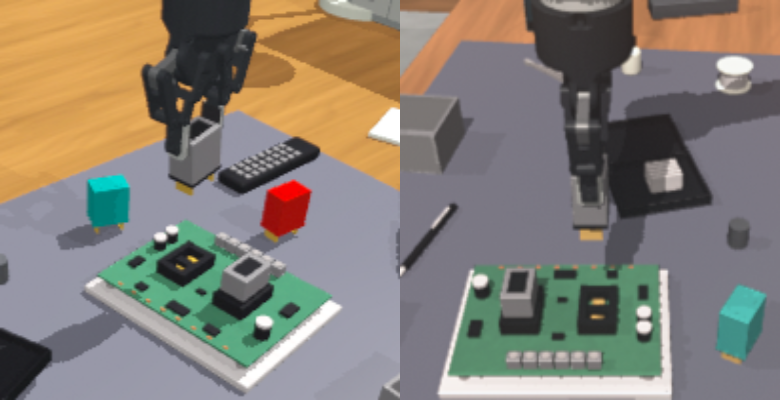

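The relay is out of the socket (empty socket contacts at wrist (312,181) and (338,181)), held upright between the pads. The short relay is still seated. Next: over the empty half of the tray.

```bash
python3 -m pendant '[[[1,5,-45,2,-0.05],[1,10,-90,4,-0.1],[1,16,-140,6,-0.16],[1,22,-195,6,-0.24],[1,28,-250,6,-0.24]]]' | tr '\n' ' ';python3 - <<'E'
from h import *
todo(.5435,-.2038,.17,.375+np.pi/2)
E
```

```text
time: 12.6 tcp_pos: [0.5388, -0.1209, 0.1699] ee_rot: [0.002, -0.187, 0.982, 0.002] force: [1.2, -0.5, -1.2] width: 0.514 t 12.6 tcp [ 0.5388 -0.1209  0.1699] yaw 1.947 F [ 1.2 -0.5 -1.2] w 0.514 MOVE [ 26.1 -78.9  -0.5] turn 0.001 tilt [ 0.002  0.005 -1.   ]
```

```bash
python3 -m pendant '[[[1,9,-28,0,0],[1,18,-54,0,0],[1,26,-75,0,0],[1,26,-79,0,0],[1,26,-79,0,0]]]' | tr '\n' ' ';python3 - <<'E'
from h import *
todo(.5435,-.2038,.17,.375+np.pi/2)
for n in("wrist","scene","side"):
    im=get_image(n)[:,:,::-1];cv2.imwrite(f"pics/{n}19.png",im)
a=cv2.imread("pics/wrist19.png")
b=cv2.imread("pics/scene19.png")[150:330,150:330];c=cv2.imread("pics/side19.png")[60:210,270:420]
b=cv2.resize(b,(400,400),interpolation=2);c=cv2.resize(c,(400,400),interpolation=2);cv2.imwrite("pics/m19.png",np.hstack([b,c]))
E
```

```text
time: 13.22 tcp_pos: [0.5434, -0.2027, 0.1685] ee_rot: [0.001, -0.187, 0.982, 0.003] force: [0.3, 1.3, -1.5] width: 0.512 t 13.225 tcp [ 0.5434 -0.2027  0.1685] yaw 1.947 F [ 0.3  1.3 -1.5] w 0.512 MOVE [ 0.3 -1.  -1.5] turn 0.002 tilt [ 0.001  0.006 -1.   ]
```

View pics/wrist19.png

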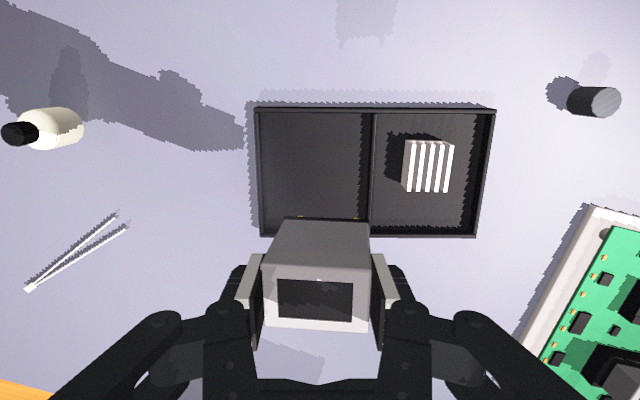

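View pics/m19.png

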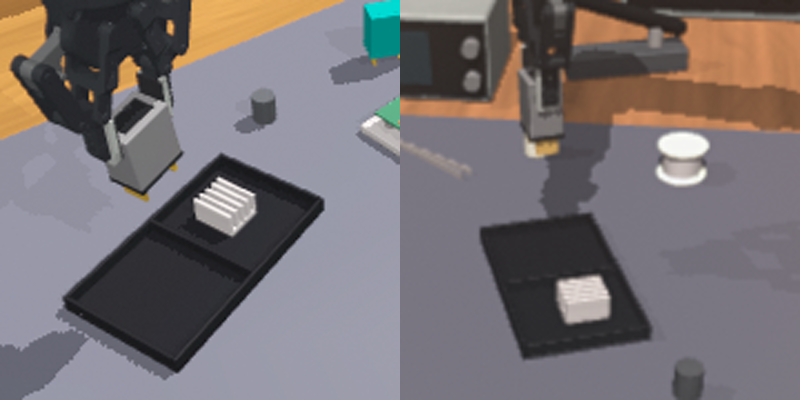

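Run:
```python
from h import *
M=camera_model("wrist");M.update()
T=lambda x,y:[x*.058,y*.1,.016]
Ms={"wrist":M,"scene":camera_model("scene")}
v,r=fit([("wrist",[T(-1,-1),T(-1,1),T(1,1),T(1,-1)],[(256,108),(496,108),(477,237),(261,236)])],[.5255,-.158,.375],Ms);print(v,r.round(1).tolist(),place(v,[0,-.049,.004]))
c=cv2.imread("pics/wrist19.png")[205:345,225:405];cv2.imwrite("pics/w19c.png",cv2.resize(c,None,fx=4,fy=4,interpolation=cv2.INTER_CUBIC))
```

```text
[ 0.52291449 -0.15734205  0.3747444 ] [[-1.7, -0.5], [1.9, 0.1], [-0.1, -0.0], [0.1, 0.9]] [[ 0.54085018 -0.20294151  0.004     ]]
```

View pics/w19c.png

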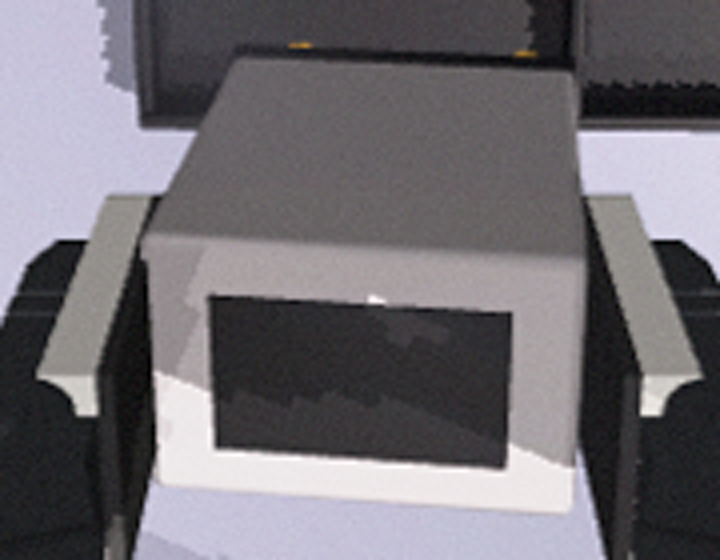

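Run:
```python
from h import *
M=camera_model("wrist");s=read_state();R=rot(s)
def tool(th,off,P):
    P=np.array(P,float);c,sn=np.cos(th),np.sin(th)
    # relay axes: x=-tool x, y=tool y, z=-tool z; lean about x, th<0 top to -y
    y=c*P[:,1]+sn*P[:,2]; z=-sn*P[:,1]+c*P[:,2]
    return (np.c_[-P[:,0],y,-z]+off)@R.T+s["tcp_pos"]
P=[[-.015,-.022,.066],[-.015,.022,.066],[.015,.022,.066],[.015,-.022,.066]]
pix=np.array([(143,238),(582,257),(573,513),(158,485)],float)/4+[225,205]
f=lambda v:((proj("wrist",tool(v[0],v[1:4],P),M)-pix)).ravel()
r=least_squares(f,[-.1,0,0,.043]);print(r.x.round(4),f(r.x).round(1)); print(tool(r.x[0],r.x[1:],[[0,-.016,0],[0,.016,0]]))
todo(.542,-.2034,.17,.375+np.pi/2)
```

```text
[-0.0976 -0.0032  0.0053  0.0459] [ 0.1 -0.2  0.6  0.3 -0.6 -0.2 -0.1  0.2]
[[ 0.55086044 -0.21031799  0.12164475]
 [ 0.53907943 -0.18074653  0.12492144]]
t 13.375 tcp [ 0.5439 -0.2019  0.1692] yaw 1.95 F [ 0.1 -0.5 -1. ] w 0.506 MOVE [ 2.3 -0.7 -0.8] turn 0.004 tilt [ 0.002  0.006 -1.   ]
```

```bash
python3 -m pendant '[[[1,4,-6,25,0],[1,4,-6,60,0],[1,4,-6,90,0],[1,4,-6,105,0],[1,4,-6,110,0]]]' | tr '\n' ' ';for i in 1 2 3 4; do python3 -m pendant '[[[1,0,0,2.5,0]]]' | tr '\n' ' '; echo; done
python3 - <<'E'
from h import *
for n in("wrist","scene"):
    im=get_image(n)[:,:,::-1];cv2.imwrite(f"pics/{n}20.png",im)
b=cv2.imread("pics/scene20.png")[210:320,165:300]
b=cv2.resize(b,None,fx=5,fy=5,interpolation=2);cv2.imwrite("pics/m20.png",b)
E
```

```text
time: 14.0 tcp_pos: [0.5425, -0.2075, 0.0586] ee_rot: [0.001, -0.189, 0.982, 0.003] force: [-0.7, -1.0, -1.3] width: 0.513 time: 14.12 tcp_pos: [0.5434, -0.2077, 0.057] ee_rot: [0.002, -0.189, 0.982, 0.003] force: [-0.1, -0.7, -1.4] width: 0.514 
time: 14.25 tcp_pos: [0.5443, -0.2078, 0.0554] ee_rot: [0.003, -0.189, 0.982, 0.002] force: [-0.4, 0.9, -0.5] width: 0.515 
time: 14.38 tcp_pos: [0.545, -0.2081, 0.0537] ee_rot: [0.004, -0.189, 0.982, 0.002] force: [0.4, -1.4, -0.2] width: 0.51 
time: 14.5 tcp_pos: [0.5455, -0.2083, 0.0516] ee_rot: [0.004, -0.189, 0.982, 0.002] force: [0.5, -0.7, -0.5] width: 0.512
```

View pics/m20.png

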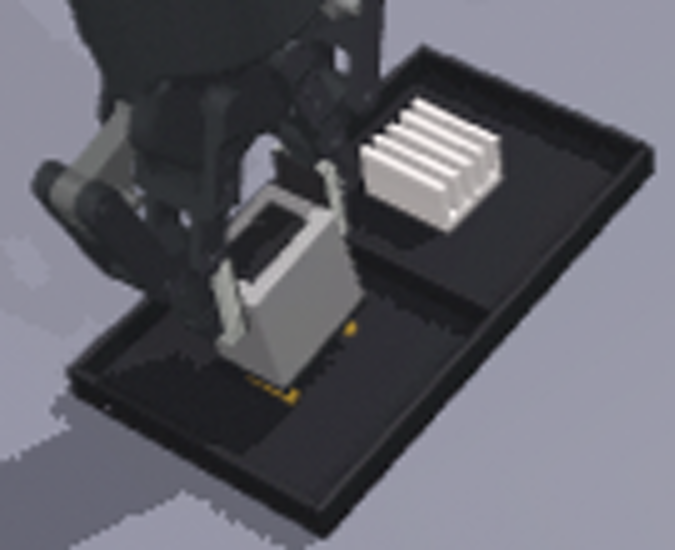

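View pics/wrist20.png

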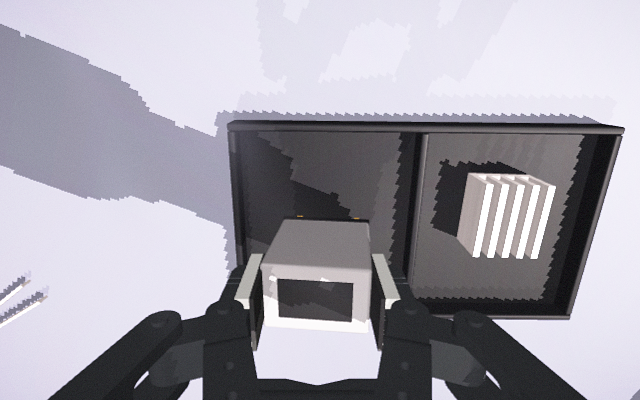

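It's over the middle of the empty half, just above the floor. Lowering until it touches.

```bash
for i in 1 2 3; do python3 -m pendant '[[[1,0,0,2.2,0]]]' | tr '\n' ' '; echo; done
```

```text
time: 14.72 tcp_pos: [0.5452, -0.2082, 0.0491] ee_rot: [0.004, -0.189, 0.982, 0.002] force: [-0.5, -0.4, -1.0] width: 0.513 
time: 14.85 tcp_pos: [0.5458, -0.208, 0.0485] ee_rot: [0.005, -0.189, 0.982, 0.002] force: [-4.5, 2.5, 15.0] width: 0.508 
time: 14.98 tcp_pos: [0.5461, -0.208, 0.0486] ee_rot: [0.005, -0.189, 0.982, 0.002] force: [-4.4, 2.7, 13.6] width: 0.507
```

```bash
python3 -m pendant '[[[1,0,0,-0.5,0]]]' | tr '\n' ' '; python3 -m pendant '[[[0,0,0,0,0],[-0.1,0,0,0,0],[-0.2,0,0,0,0],[-0.4,0,0,0,0],[-0.4,0,0,0,0]]]' | tr '\n' ' '
python3 - <<'E'
from h import *
for n in("wrist","scene"):
    im=get_image(n)[:,:,::-1];cv2.imwrite(f"pics/{n}21.png",im)
b=cv2.imread("pics/scene21.png")[210:320,165:300]
b=cv2.resize(b,None,fx=4,fy=4,interpolation=2);cv2.imwrite("pics/m21.png",b)
E
```

```text
time: 15.1 tcp_pos: [0.5462, -0.2082, 0.0496] ee_rot: [0.005, -0.189, 0.982, 0.002] force: [0.8, 0.6, -0.4] width: 0.511 time: 15.72 tcp_pos: [0.5463, -0.2083, 0.0496] ee_rot: [0.005, -0.189, 0.982, 0.002] force: [0.3, 1.1, -0.1] width: 0.699
```

View pics/m21.png

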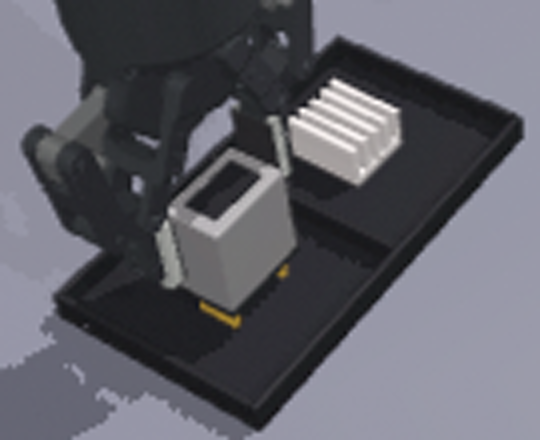

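View pics/wrist21.png

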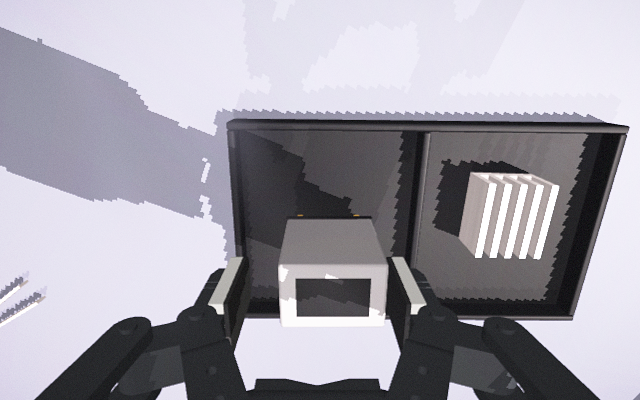

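It stands upright now. The right pad at column 388 is nearly against the relay at 386, so I'll shift +y 5 mm before rising straight up.

```bash
python3 -m pendant '[[[-0.4,0,3,0,0],[-0.4,0,5,0,0],[-0.4,0,5,-10,0],[-0.4,0,5,-35,0],[-0.4,0,5,-70,0]]]' | tr '\n' ' ';  python3 -m pendant '[[[-0.4,0,0,-40,0],[-0.4,0,0,-70,0],[-0.4,60,0,-80,0],[-0.4,110,0,-80,0],[-0.4,110,0,-80,0]]]' | tr '\n' ' '
python3 - <<'E'
from h import *
for n in("wrist","scene","side"):
    im=get_image(n)[:,:,::-1];cv2.imwrite(f"pics/{n}22.png",im)
b=cv2.imread("pics/scene22.png")[150:330,160:450]; b=cv2.resize(b,None,fx=2.7,fy=2.7,interpolation=2);cv2.imwrite("pics/m22.png",b)
b=cv2.imread("pics/side22.png")[130:300,210:380]; b=cv2.resize(b,None,fx=3.4,fy=3.4,interpolation=2);cv2.imwrite("pics/n22.png",b)
E
```

```text
time: 16.45 tcp_pos: [0.5431, -0.2038, 0.1202] ee_rot: [0.005, -0.189, 0.982, 0.002] force: [-0.3, -0.3, -0.3] width: 0.701 time: 17.08 tcp_pos: [0.4361, -0.2483, 0.2003] ee_rot: [0.004, -0.185, 0.983, 0.002] force: [0.0, 0.0, 0.5] width: 0.698
```

View pics/m22.png

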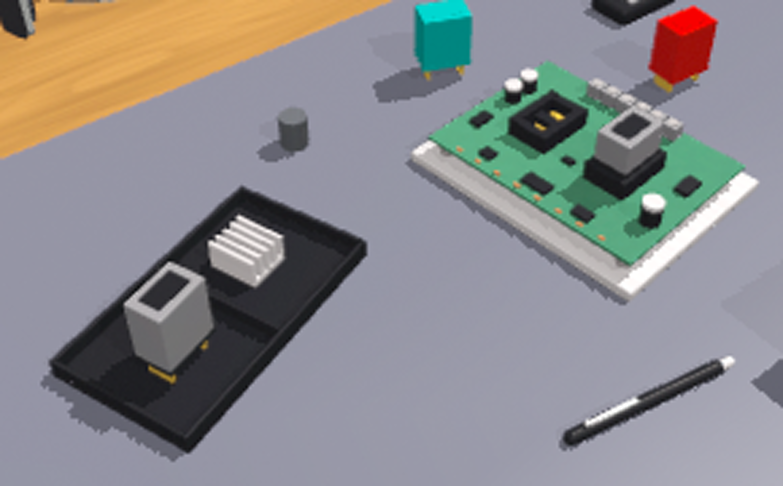

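View pics/n22.png

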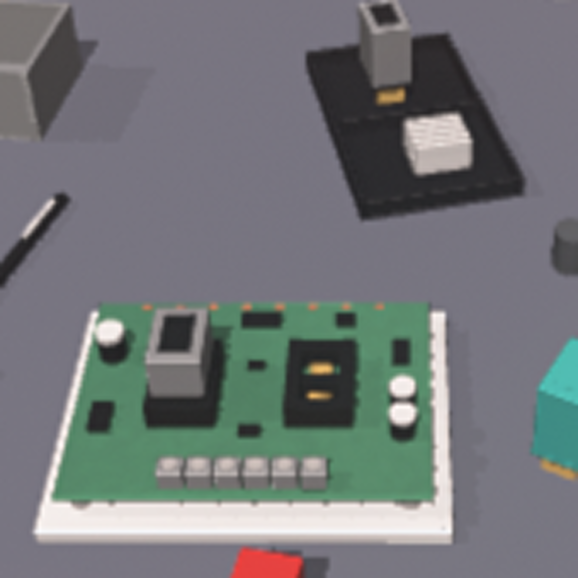

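The tall relay stands upright on its blades in the empty half of the tray (scene crop (170,320)). The heat sink is where it was, the short relay is seated, the board is down and the arm is clear. Handing in.

```bash
python3 -c "
from rig import *
print(close_job())"
```

```text
the job is handed in; nothing more can be done
None
```

The tall relay is out of its socket and standing upright on its blades in the empty half of the tray. I handed the job in at about 17 s of the 42 s allowed.

**How it went:** I leaned the relay toward +y and then toward −y by pushing its top with the jaws straddling it. Twice, pushing back from the first lean dropped the freed side into its spring again. The release that worked was to lean it toward −y, then close the jaws while rising 6 mm so the grip held the freed side up. Both ridges then came past their springs and it lifted out with almost no load.

**Last checks:**
- **Relay:** the final scene and side pictures show it upright on both blades.
- **Rest of the scene:** the short relay is seated, the heat sink has not visibly moved, and the board is down on its holder.
- **Robot:** it is clear and touching nothing.
- **Force:** the highest wrist reading I saw was about 15 N, when the relay touched the tray floor. I did not read the force on every step.

**What disagreed or is uncertain:**
- While freeing the sides I read only about 3–4 N sideways, where the stated 13 N springs should need roughly 13 N. The joint torques agreed with the sensor, and I did not find out why.
- I judged the board's lift only from the pictures and forces. No lift was visible in the pictures, but I did not measure it.
- The relay hung about 0.1 rad off upright in the grip and stood up straight when I let go.

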